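# Set the sine plate to 30 degrees under a watch case and tug-check the holder

### The arm

A 7-joint arm with a two-finger parallel gripper is mounted at the origin on the work surface. World frame = base frame: x ahead of the robot, y to its left, z up, the work surface at z = 0. Lengths are in m, angles in rad, forces in N, time in s.
With the tool pointing down it reaches from about 0.35 to 0.9 m from the base axis. Payload 8.1 kg.
Tool frame: the origin (TCP) lies between the finger pads; the fingertips stand 8 mm ahead of it and the grasp point (between the pads) lies 11 mm behind it; z points along the fingers, x is the direction in which the jaws open and shut, and the axes are right-handed (so a half turn about z gives the same grasp; the last joint's range is limited). The gripper opens to 92 mm and grips with 3 to 60 N. Pads are 19 mm wide; open, the fingers measure 130 mm over their backs; the gripper's body (75 mm by 190 mm) begins 47 mm behind the grasp point.
Start: joints at [-1.34, 0.434, 0.025, 1.573, -0.012, 1.134, -0.075], TCP at [0.205, 0.591, 0.235] pointing down, gripper open.
Joint ranges: [-2.62, 2.62], [-0.44, 2.09], [-1.27, 1.32], [0.08, 2.57], [-1.32, 4.46], [0.12, 2], [-2.74, 2.74]. Speed limits (rad/s): [2.22, 2.22, 3.01, 3.01, 3.14, 3.14, 3.14].

### API

Orientations are given as a unit quaternion [w, x, y, z].
In Python, from rig import arm, grab_frame gives the robot as it stands.
- The arm moves only by the shell command python3 -m crank 'ROWS' [FORCE]. ROWS is JSON, a list of rows, each a list of 7 numbers: the closure, from 0 (fully open) to 1 (shut), then the shift along the tool's x, y, z each as a share of 0.4 m, from -1 to 1, then the turn, a rotation vector about the tool's x, y, z each as a share of 360 degrees, from -1 to 1. A call has 1 to 5 rows; each row is the pose to reach, as a shift and turn from the pose commanded when the call began, along the tool's axes at that moment, turning the shorter way round; what a row does not reach only later rows make up. A row lasts 1/12 s, in which the tool goes at most 41.7 mm and 7.16 degrees, less where a joint would pass 70% of its speed; a pose out of reach is approached as far as the arm can. A call with a number of a shift or a turn outside -1 to 1 is refused whole. A call with a gripper value outside its range is refused whole. The fingers move at their own pace and stop on an object; FORCE is the grip in N (left out, the last holds). Time passes only in rows, so rows that repeat a pose let the fingers close. It gives the time, the measured TCP pose, the force and the opening at its end, in the units of the state.
- arm.get_obs(): the state, without advancing time (a new reading comes with each control period).
- grab_frame(name): name is "scene" or "side" or "wrist"; returns a dict with "image" (420x560x3 uint8, red, green, blue), "fov_y" (degrees; the focal length in pixels is half the picture's height over the tangent of half this angle, whatever the lens; pixels are square), "cx", "cy" (the principal point, pixels), "pose" (4x4, takes a point from camera to world coordinates); the wrist camera has in their place "hand_eye" (4x4, takes a point from camera to tool coordinates, whose origin is the TCP and whose axes are the tool frame's). Camera axes: x right, y up, looking along -z (the intrinsics and any distortion apply to the point x, -y, -z); pixel columns grow to the right and rows downward; lengths in m; the calibration is good to about 2 mm. The wrist camera is an equidistant fisheye: a pixel r from the principal point sees the ray r / f radians off the axis. A picture is of the moment at which its call begins: read the wrist's pose just before it. There is no depth.
- arm.finish_job(): hands the job in, once; it reports no verdict.
The state is a dict: "t": time; "joint_positions": joint angles; "joint_velocities": joint speeds; "joint_efforts": joint torques, N m; "ee_pos": TCP position; "orientation": TCP orientation; "contact_force": force on the tool from outside, world axes, zero at the start; "ft_torque": the same for the moment, N m; "grip_width": finger opening in m.
Only numpy, scipy, OpenCV 4.12 (cv2) and the standard library are available. Lean on these libraries where they do the work, as an engineer would, in place of code of your own. Each camera call takes 0.05 s, during which the arm holds its last target.

### The job

Set the sine plate to 30 degrees for drilling the watch case: swing the plate up, stand the right gauge block stack upright on the base under the middle of the free roll, and lower the plate gently until the roll rests on the stack, leaving the other two stacks and the bench things alone. Then give the round work holder a tug of about 10 N (8 to 13 N), held for a moment, straight out from the plate to confirm it is retained, without lifting the plate off the stack, and let go with the holder back down on the plate.

Things in the scene. Friction and masses are not known exactly. Their poses are not given: they have to be found in the camera images.
- sine_base: fixed steel base bar, 195 x 54 x 25 mm (x, y, z). Origin: centre of its underside, z up, x from hinge end to free end. The stack stands on its flat top (z 25 mm). Hinge axis along y at x = -72, z = 35 mm, between two cheeks 7 mm thick outside the base's sides (x -95 to -61 mm, 44 mm high); a friction knob sticks out 12 mm from the +y cheek
- sine_plate: hinged steel top plate (0.7 to 1 kg). Origin on the hinge axis; x along the plate to its free end, y as the base's, z out of the top face. Spans x -14 to 141, y -27 to 27, z 2 to 22 mm, with a stop rail 5 mm proud at its hinge edge; plain sides to grip. z leans from vertical by its angle: 0 shut, at most 0.9 rad. It stays at any angle: raising takes 10 to 15 N at the free end, pushing down 2 to 5 N
- roll (a point): centre of the free roll (dia 20 mm, 54 mm long, under the plate), 127 mm from the hinge axis along the plate's x. Shut, the roll sits on the base; resting on a stack of height h on the base, it holds the plate at the angle asin(h / 127 mm)
- holder: round aluminium work holder, dia 40 mm, 30 mm high, to grip by its wall; a watch case (dia 36, 8 mm high) on top. Origin: centre of its underside, on the plate's top face 40 mm from the hinge axis; z: its axis, out of the plate. A spring stud draws it down: it stays down below about 5 N, comes up a few mm at 10 N and goes back when let go; over 18 N harms the stud
- flat: fixed dark granite flat, 80 x 250 x 20 mm (local x, y, z), origin at the centre of its underside; the three stacks stand on it in a row along local y, 90 mm apart, in any order
- stack_a: stack of square steel gauge blocks wrung into one rigid piece, 24.1 x 24.1 mm, 43.4 mm high; origin at the centre of its underside, z up
- stack_b: the same, 53.7 mm high
- stack_c: the same, 63.5 mm high, 0.29 kg
- loupe: black watchmaker's loupe, 41 mm dia, 40 mm high, standing on the bench; origin at the centre of its underside; to be left alone
- dustcover: movement under a clear round dust cover, 68 mm dia, 58 mm high, standing on the bench; origin at the centre of its underside; to be left alone
Mind the look-alikes: they are no part of the job. What is shaped like the stack_c but yellow is not meant.

How it is judged:
On the way, in this order (a step that is already met when the one before it is completed fails the run):
1. the free roll rests on the 63.5 mm stack, which stands upright on the base: plate at 30 degrees (angle between sine_plate's own z axis and vertical between 0.5086 and 0.5386 rad and contact force between sine_plate and stack_c above 0.8 N and angle between stack_c's own z axis and vertical below 0.03 rad and contact force between stack_c and sine_base above 0.8 N), for 0.3 s.
2. the holder is tugged out of the plate with 8 to 13 N (it stands 1 to 4.7 mm off its seat) while the plate stays on the stack at 30 degrees (z of holder in the frame of sine_plate between 0.023 and 0.0267 m and angle between sine_plate's own z axis and vertical between 0.5086 and 0.5386 rad and contact force between sine_plate and stack_c above 0.1 N), for 0.3 s.
At the end, for the whole second after the job is handed in: Plate at 30 deg (within 0.8), its free roll bearing (0.8 N or more) on the 63.5 mm stack; that stack at rest, upright on the base, centred within 10 mm of straight under the roll and 13 mm of its middle; holder back down on the plate (within 0.8 mm) (all of step 1 and x of stack_c in the frame of sine_base between 0.028 and 0.048 m and y of stack_c in the frame of sine_base between -0.013 and 0.013 m and z of holder in the frame of sine_plate below 0.0228 m and linear speed of stack_c below 0.01 m/s); the robot touches nothing.
It fails at once if the holder is pulled so hard (over about 18 N) that its draw stud is overstrained (z of holder in the frame of sine_plate above 0.03 m).
It fails at once if the plate is slammed or pressed hard onto the stack (over 40 N) (contact force between sine_plate and stack_c above 40 N).
It fails at once if one of the other two stacks is disturbed (distance of any of stack_a, stack_b from where it was at the start of the episode above 0.015 m or angle between any of stack_a, stack_b's own z axis and vertical above 0.3 rad).
It fails at once if the right stack is tipped over (angle between stack_c's own z axis and vertical above 0.7 rad).
It fails at once if the loupe or the dust cover is disturbed (distance of any of loupe, dustcover from where it was at the start of the episode above 0.02 m or angle between any of loupe, dustcover's own z axis and vertical above 0.5 rad).
It also fails if it takes over 72 s, if anything falls off the work surface, if the arm or the gripper's body presses on something with over 40 N, if the wrist force passes 120 N, or if a joint passes its speed limit or range.

## Working session

There is one attempt and no reset: what is moved stays moved. The work goes in short steps, Python scripts to look and compute and a shell command to move; the robot and the scene stay as the last step left them, time stands still between calls to the robot, and variables do not carry over. Pictures are saved under pics/ and viewed, and the job is handed in when it is done.

```bash
ls; mkdir -p pics; python3 - <<'E'
from rig import arm, grab_frame
import cv2, numpy as np
o=arm.get_obs(); print({k:np.round(v,4).tolist() for k,v in o.items()})
for n in ["scene","side","wrist"]:
    f=grab_frame(n); cv2.imwrite(f"pics/{n}0.png",f["image"][:,:,::-1])
    print(n,f["fov_y"],f["cx"],f["cy"],np.round(f.get("pose",f.get("hand_eye")),4).tolist())
E
```

```text
pics
{'t': 0.0, 'joint_positions': [-1.3396, 0.4352, 0.025, 1.5741, -0.0116, 1.134, -0.0751], 'joint_velocities': [-0.0005, -0.0007, -0.0013, 0.0011, 0.0001, -0.0006, 0.0014], 'joint_efforts': [-0.0009, -66.7871, 0.9846, -31.4461, -0.0605, 0.0432, 0.0001], 'ee_pos': [0.2046, 0.59, 0.2339], 'orientation': [0.0005, 0.8148, 0.5798, -0.0006], 'contact_force': [-0.1166, 0.2706, 0.1573], 'ft_torque': [-0.0164, -0.0513, -0.019], 'grip_width': 0.0918}
scene 49.53719179000067 288.07236611345814 209.32408670819194 [[-0.5025, -0.5604, 0.6583, 1.3329], [0.8645, -0.3292, 0.3797, 0.4429], [0.004, 0.7599, 0.65, 0.8203], [0.0, 0.0, 0.0, 1.0]]
side 50.82387839900464 281.1168252937082 213.1363062822788 [[0.9944, 0.056, -0.09, 0.4376], [-0.1058, 0.5828, -0.8057, -0.9522], [0.0073, 0.8107, 0.5855, 0.7723], [0.0, 0.0, 0.0, 1.0]]
wrist 65.70646984690485 277.72141569492567 210.7918034620718 [[1.0, 0.0006, -0.0004, 0.0007], [0.0005, -0.9698, -0.2438, -0.0662], [-0.0006, 0.2438, -0.9698, -0.1502], [0.0, 0.0, 0.0, 1.0]]
```

View pics/scene0.png

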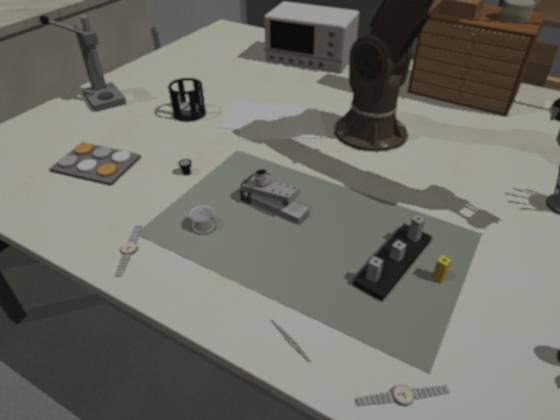

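View pics/side0.png

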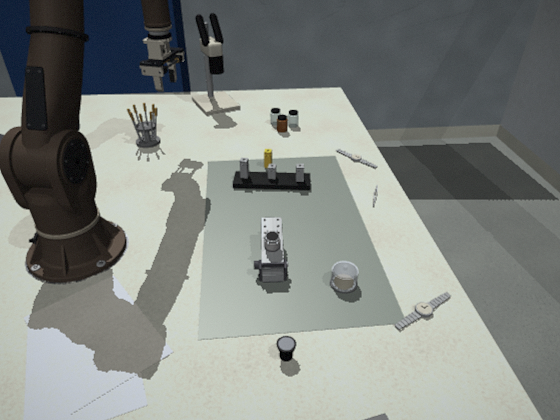

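View pics/wrist0.png

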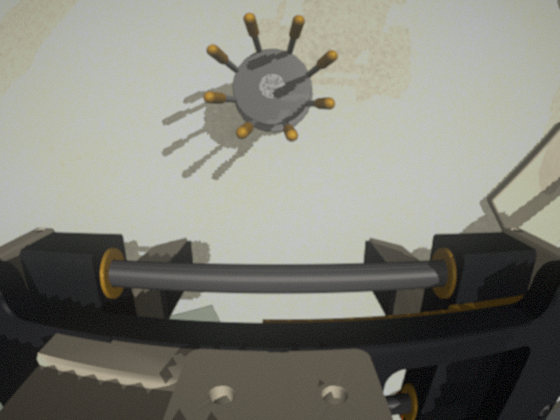

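```bash
cat > h.py <<'E'
import numpy as np, cv2
from rig import arm, grab_frame
from scipy.spatial.transform import Rotation as R
def Rq(q): return R.from_quat([q[1],q[2],q[3],q[0]])
def foc(f): return f["image"].shape[0]/2/np.tan(np.radians(f["fov_y"])/2)
def wristpose(f,o):
    T=np.eye(4);T[:3,:3]=Rq(o["orientation"]).as_matrix();T[:3,3]=o["ee_pos"];return T@f["hand_eye"]
def ray(f,u,v,T=None):
    F=foc(f);x=(u-f["cx"])/F;y=(v-f["cy"])/F
    if T is None: d=np.array([x,-y,-1.]);T=f["pose"]
    else:
        r=np.hypot(x,y);s=np.sinc(r/np.pi); d=np.array([x*s,-y*s,-np.cos(r)])
    T=np.array(T);d=T[:3,:3]@d;return T[:3,3],d/np.linalg.norm(d)
def onz(f,u,v,z,T=None):
    c,d=ray(f,u,v,T);return c+d*(z-c[2])/d[2]
def tri(*rays):
    A=np.zeros((3,3));b=np.zeros(3)
    for c,d in rays:
        P=np.eye(3)-np.outer(d,d);A+=P;b+=P@c
    p=np.linalg.solve(A,b);return p,[np.linalg.norm((np.eye(3)-np.outer(d,d))@(p-c)) for c,d in rays]
def proj(f,p,T=None):
    w=T is not None
    T=np.array(f["pose"] if T is None else T);q=T[:3,:3].T@(np.array(p)-T[:3,3]);F=foc(f)
    x,y,z=q[0],-q[1],-q[2]
    if w:
        t=np.arctan2(np.hypot(x,y),z);k=t/max(np.hypot(x,y),1e-9);return f["cx"]+F*x*k,f["cy"]+F*y*k
    return f["cx"]+F*x/z,f["cy"]+F*y/z
def save(im,name,box=None,k=1):
    if box: im=im[box[1]:box[3],box[0]:box[2]]
    cv2.imwrite("pics/"+name,cv2.resize(im,None,fx=k,fy=k,interpolation=cv2.INTER_CUBIC)[:,:,::-1])
E
python3 - <<'E'
from h import *
s=grab_frame("scene");d=grab_frame("side")
save(s["image"],"s_base.png",(220,150,340,240),6)
save(s["image"],"s_flat.png",(340,200,480,305),5)
save(d["image"],"d_base.png",(220,200,380,310),5)
save(d["image"],"d_flat.png",(220,140,330,200),7)
E
```

```text
(no output)
```

View pics/s_base.png

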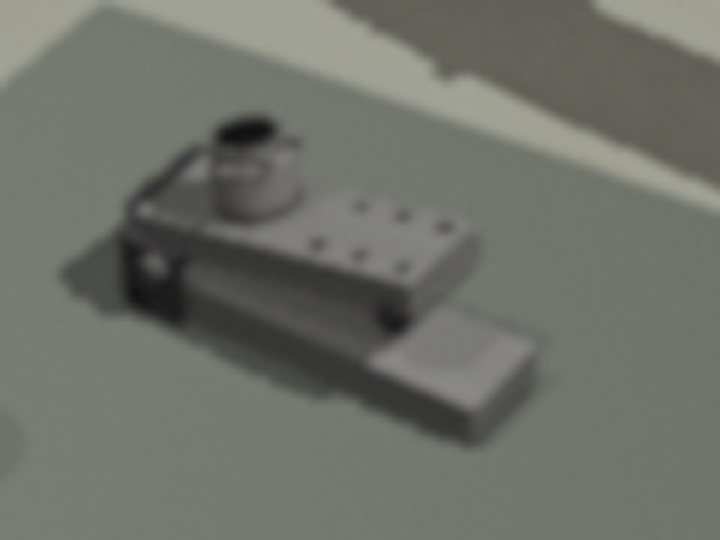

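View pics/s_flat.png

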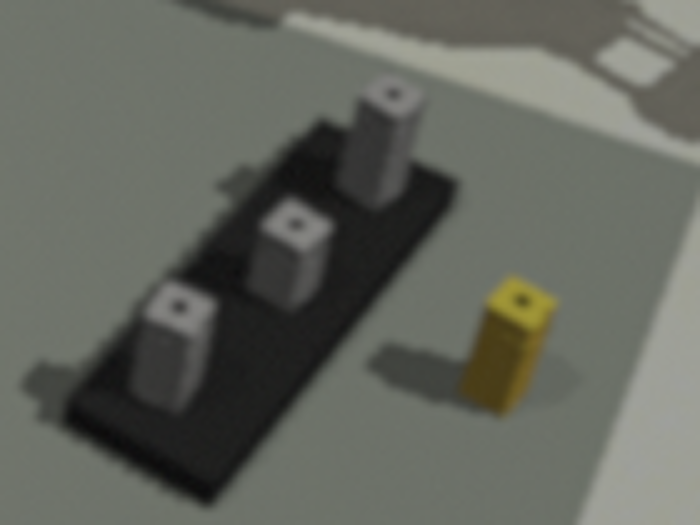

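View pics/d_base.png

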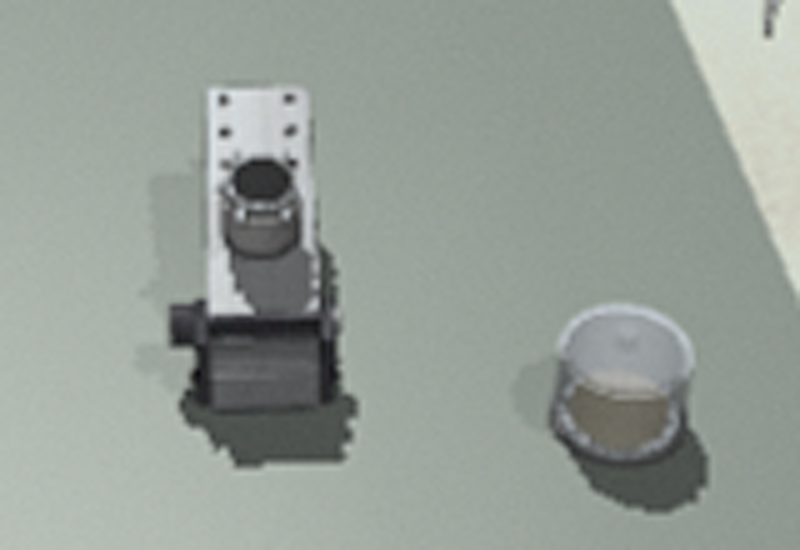

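View pics/d_flat.png

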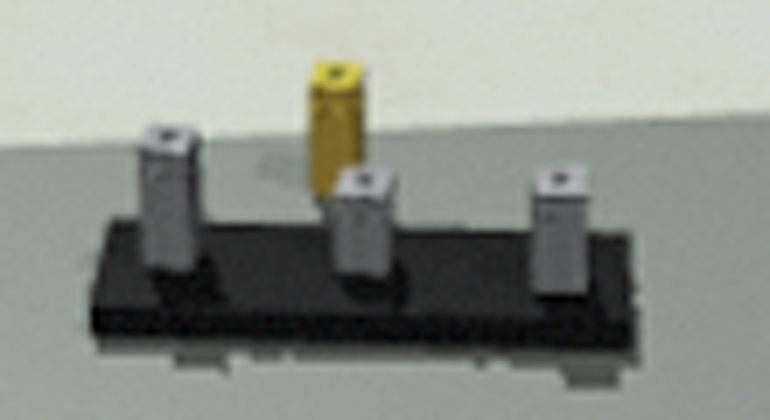

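```bash
python3 - <<'E'
from h import *
s=grab_frame("scene");d=grab_frame("side")
S=lambda x,y,o,k:(o[0]+x/k,o[1]+y/k)
def T(n,a,b):
    p,e=tri(ray(s,*a),ray(d,*b));print(n,np.round(p,4),np.round(e,4));return p
sf=(340,200);df=(220,140);sb=(220,150);db=(220,200)
for n,a,b in [("c",(392,93),(170,136)),("mid",(297,224),(364,180)),("far",(180,306),(560,180)),("yel",(521,299),(336,73))]:
    T(n,S(*a,sf,5),S(*b,df,7))
# bases of the stacks on flat: hole positions are top centres
a=T("plate -y free",S(412,287,sb,6),S(311,88,db,5))
b=T("plate +y free",S(482,232,sb,6),S(208,88,db,5))
print(np.linalg.norm(a-b))
T("case top",S(247,132,sb,6),S(263,181,db,5))
p1=onz(s,*S(475,412,sb,6),.025);p2=onz(s,*S(540,350,sb,6),.025);print(p1,p2,np.linalg.norm(p1-p2))
for c in [(70,405),(212,490),(455,185),(322,122)]: print("flat",onz(s,*S(*c,sf,5),.02))
for c in [(112,220),(632,232),(634,320),(93,308)]: print("flat side",onz(d,*S(*c,df,7),.02))
print("loupe",onz(d,286,356,0), onz(d,344,285,0))
E
```

```text
c [0.4564 0.3031 0.0822] [0.0015 0.0015]
mid [0.5445 0.2898 0.0618] [0.0012 0.0012]
far [0.6315 0.2643 0.0719] [0.0016 0.0016]
yel [0.5401 0.3942 0.0626] [0.0013 0.0013]
plate -y free [ 0.5434 -0.0132  0.0774] [0.0026 0.0026]
plate +y free [ 0.4902 -0.0068  0.0753] [0.0012 0.0012]
0.05358803044159045
case top [ 0.509  -0.1181  0.1002] [0.0019 0.0019]
[0.54523758 0.02234958 0.025     ] [0.49386237 0.02717343 0.025     ] 0.051601185943332316
flat [0.66392635 0.23202367 0.02      ]
flat [0.67707212 0.30596897 0.02      ]
flat [0.432248   0.34132177 0.02      ]
flat [0.42089919 0.26737989 0.02      ]
flat side [0.42844697 0.33400007 0.02      ]
flat side [0.67387864 0.29973198 0.02      ]
flat side [0.66235342 0.22234341 0.02      ]
flat side [0.41797117 0.2557523  0.02      ]
loupe [ 0.51312329 -0.39065193  0.        ] [ 6.77359369e-01 -2.01828167e-01  1.11022302e-16]
```

```bash
cat >> h.py <<'E'
def frame(xang,tilt=0.):
    """tool with x jaw axis horizontal at world angle xang deg, z down, then tilted about tool x by tilt deg
    (tilt>0: tool tip swings toward -toolY... printed by plan)"""
    a=np.radians(xang);X=np.array([np.cos(a),np.sin(a),0]);Z=np.array([0,0,-1.]);Y=np.cross(Z,X)
    M=np.c_[X,Y,Z];return M@R.from_rotvec([np.radians(tilt),0,0]).as_matrix()
def plan(p,M):
    o=arm.get_obs();A=Rq(o["orientation"]).as_matrix()
    s=A.T@(np.array(p)-o["ee_pos"]);rv=R.from_matrix(A.T@M).as_rotvec()
    print("shift/0.4",np.round(s/.4,4),"turn/360",np.round(np.degrees(rv)/360,4),"rows>=",np.ceil(max(np.linalg.norm(s)/.0417,np.degrees(np.linalg.norm(rv))/7.16)))
    print("tool y",M[:,1].round(3),"z",M[:,2].round(3), "t",o["t"])
E
python3 -c "
from h import *
plan([.46,.25,.25],frame(-12.5))"
```

```text
shift/0.4 [-0.5949  0.8817 -0.0384] turn/360 [0.     0.     0.2316] rows>= 12.0
tool y [-0.216 -0.976  0.   ] z [ 0.  0. -1.] t 0.35
```

```bash
python3 -m crank '[[0,-0.05,0.07,0,0,0,0.0185],[0,-0.1,0.15,0,0,0,0.037],[0,-0.15,0.22,-0.01,0,0,0.056],[0,-0.2,0.29,-0.01,0,0,0.075],[0,-0.25,0.37,-0.01,0,0,0.094]]'; python3 -c "
from h import *
plan([.46,.25,.25],frame(-12.5))"
```

```text
t: 0.77
ee_pos: [0.312, 0.4465, 0.239]
orientation: [-0.0, 0.949, 0.315, 0.0]
contact_force: [1.6, 0.8, -0.1]
grip_width: 0.0918
shift/0.4 [ 0.0025  0.6151 -0.0279] turn/360 [-1.000e-04  0.000e+00  1.368e-01] rows>= 7.0
tool y [-0.216 -0.976  0.   ] z [ 0.  0. -1.] t 0.7667
```

```bash
python3 -m crank '[[0,0,0.1,0,0,0,0.0195],[0,0,0.2,0,0,0,0.039],[0,0,0.3,-0.01,0,0,0.058],[0,0,0.4,-0.02,0,0,0.078],[0,0,0.45,-0.02,0,0,0.097]]'; python3 -c "
from h import *
plan([.46,.25,.25],frame(-12.5))"
```

```text
t: 1.18
ee_pos: [0.4235, 0.2992, 0.2479]
orientation: [0.0, 1.0, 0.013, 0.001]
contact_force: [1.5, 0.7, 0.0]
grip_width: 0.0916
shift/0.4 [ 0.0881  0.1252 -0.0051] turn/360 [-0.     -0.0004  0.0388] rows>= 2.0
tool y [-0.216 -0.976  0.   ] z [ 0.  0. -1.] t 1.1833
```

```bash
python3 -m crank '[[0,0.05,0.08,0,0,0,0.02],[0,0.1,0.15,0,0,0,0.04],[0,0.1,0.15,0,0,0,0.04]]'; python3 -c "
from h import *
plan([.46,.25,.25],frame(-12.5))
o=arm.get_obs();f=grab_frame('wrist');save(f['image'],'w1.png')
T=wristpose(f,o)
for p in ([.4564,.3031,.0835],[.5445,.2898,.0634],[.6315,.2643,.0737]): print(proj(f,p,T))
"
```

```text
t: 1.43
ee_pos: [0.4666, 0.2386, 0.2474]
orientation: [0.001, 0.993, -0.115, 0.002]
contact_force: [0.3, -0.8, 0.7]
grip_width: 0.0919
shift/0.4 [-0.0225 -0.024  -0.0065] turn/360 [ 0.0002 -0.0005 -0.002 ] rows>= 1.0
tool y [-0.216 -0.976  0.   ] z [ 0.  0. -1.] t 1.4333
(np.float64(252.42517601914278), np.float64(136.51231105566507))
(np.float64(340.3458635549963), np.float64(129.92547618914597))
(np.float64(424.062209873571), np.float64(138.97873754587465))
```

View pics/w1.png

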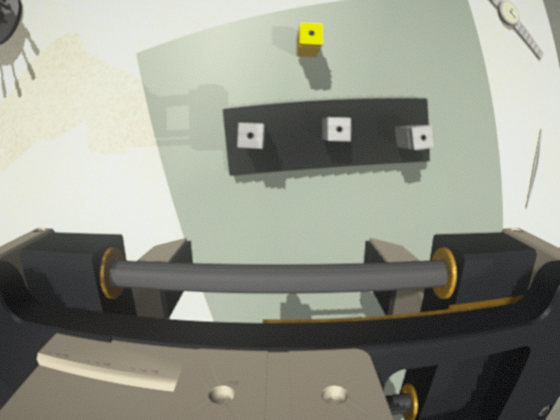

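```bash
python3 - <<'E'
from h import *
o=arm.get_obs();f=grab_frame('wrist');T=wristpose(f,o);im=f['image']
save(im,'w1z.png',(225,90,445,190),3.6)
g=cv2.cvtColor(im,cv2.COLOR_RGB2GRAY)
for (u0,v0,z) in ((250,134,.0835),(339,128,.0634),(421,137,.0737)):
    r=im[v0-22:v0+22,u0-22:u0+22].astype(int);gg=g[v0-22:v0+22,u0-22:u0+22]
    m=((gg>150)).astype(np.uint8)
    print(gg[22,::3])
    n,l,st,c=cv2.connectedComponentsWithStats(m);k=1+np.argmax(st[1:,4])
    ys,xs=np.nonzero(l==k)
    P=np.array([onz(f,x+u0-22,y+v0-22,z,T)[:2] for x,y in zip(xs,ys)])*1000
    hull=cv2.convexHull(P.astype(np.float32));print(z,cv2.minAreaRect(hull),st[k])
E
```

```text
[109  72  71  70  90 191 194 191 166 171 211 211 210 126  55]
0.0835 ((454.5974426269531, 305.10028076171875), (23.573514938354492, 23.917707443237305), 73.16490173339844) [ 13  13  26  26 570]
[ 58  59  58  88 110 199 212 212 195 204 213 212 178  57  55]
0.0634 ((543.14453125, 291.4017028808594), (23.07444953918457, 23.401226043701172), 78.54429626464844) [ 14  15  23  23 495]
[ 85  87  89  89 102  99 209 211 212 198 211 212 191 180 180]
0.0737 ((635.178466796875, 271.0307312011719), (46.85140609741211, 33.47779083251953), 80.02745819091797) [ 16   0  28  44 826]
```

View pics/w1z.png

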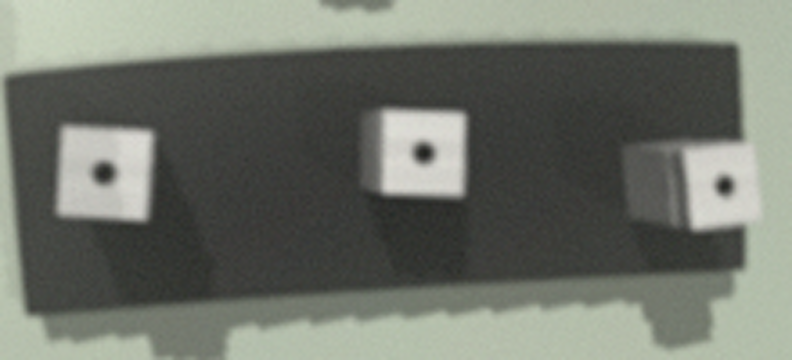

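```bash
python3 -m crank '[[0,0,0.1,0,0,0,-0.004],[0,0,0.2,0,0,0,-0.008],[0,0,0.3,0,0,0,-0.012],[0,0,0.4,0,0,0,-0.016],[0,-0.01,0.5,0,0,0,-0.018]]';python3 -m crank '[[0,0.1,0.05,0,0,0,0],[0,0.2,0.1,0,0,0,0],[0,0.25,0.15,0,0,0,0],[0,0.25,0.2,0,0,0,0],[0,0.25,0.2,0,0,0,0]]'; python3 -c "
from h import *
plan([.515,-.08,.25],frame(-6))"
```

```text
t: 1.95
ee_pos: [0.4154, 0.0504, 0.2468]
orientation: [-0.0, 0.999, -0.048, 0.0]
contact_force: [0.7, -0.9, 0.8]
grip_width: 0.0918
t: 2.37
ee_pos: [0.5078, -0.0423, 0.2467]
orientation: [0.001, 0.999, -0.052, 0.0]
contact_force: [-1.0, -0.2, 0.2]
grip_width: 0.0916
shift/0.4 [ 0.0276  0.0918 -0.0081] turn/360 [ 0.0004 -0.      0.0001] rows>= 1.0
tool y [-0.105 -0.995  0.   ] z [ 0.  0. -1.] t 2.3667
```

```bash
python3 -m crank '[[0,0.02,0.1,0,0,0,0],[0,0.02,0.18,0,0,0,0],[0,0.02,0.18,0,0,0,0]]'; python3 -c "
from h import *
o=arm.get_obs();f=grab_frame('wrist');save(f['image'],'w2.png');save(f['image'],'w2z.png',(200,20,380,240),2.7)
T=wristpose(f,o);np.save('T2.npy',T)
for p in ([.5434,-.0132,.0774],[.4902,-.0068,.0753],[.509,-.1181,.1002]): print(proj(f,p,T))
"
```

```text
t: 2.62
ee_pos: [0.507, -0.1164, 0.2471]
orientation: [0.001, 0.999, -0.053, 0.0]
contact_force: [-0.8, -1.2, 0.4]
grip_width: 0.0917
(np.float64(304.5109008068407), np.float64(89.77751563025923))
(np.float64(249.47895790909598), np.float64(89.34322609929497))
(np.float64(280.79857180389706), np.float64(203.14557931294792))
```

View pics/w2.png

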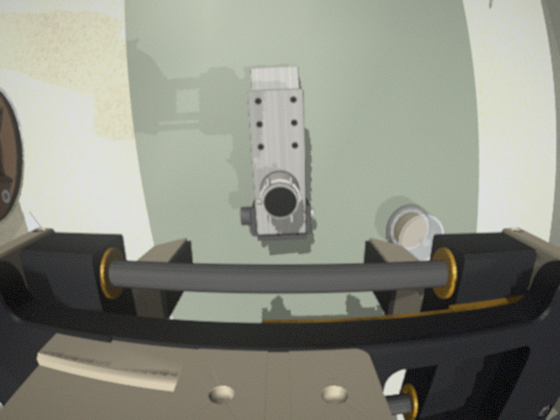

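View pics/w2z.png

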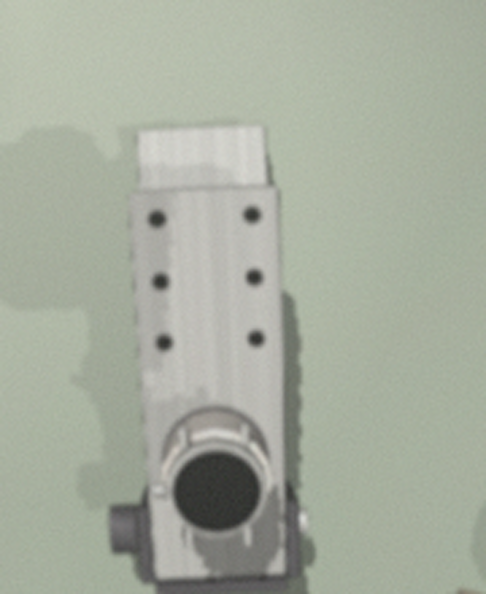

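```bash
python3 - <<'E'
from h import *
f=grab_frame('wrist');T=np.load('T2.npy')
q=lambda x,y,z:onz(f,200+x/2.7,20+y/2.7,z,T)
a=q(138,129,.025);b=q(265,126,.025);print("base end",a,b,np.linalg.norm(a-b),np.degrees(np.arctan2(*(b-a)[1::-1])))
for z in(.074,.077,.08):
    a=q(130,190,z);b=q(277,187,z);print(z,"plate end",a,b,np.linalg.norm(a-b),np.degrees(np.arctan2(*(b-a)[1::-1])))
H=[q(157,218,.075),q(252,214,.075),q(164,342,.068),q(257,338,.068)]
print(np.round(H,4))
print("case",q(217,490,.1))
# side-edge hinge point
for z in (.057,.0585): print(q(153,575,z),q(288,573,z))
E
```

```text
base end [0.49104747 0.02496158 0.025     ] [0.54404526 0.02049319 0.025     ] 0.05318582069560602 -4.819365206453502
0.074 plate end [ 0.48869433 -0.00749064  0.074     ] [ 0.54189247 -0.01212395  0.074     ] 0.05339953400843381 -4.977628468089117
0.077 plate end [ 0.48892405 -0.00788594  0.077     ] [ 0.54162833 -0.01247623  0.077     ] 0.05290379008954674 -4.977628468089124
0.08 plate end [ 0.48915378 -0.00828125  0.08      ] [ 0.54136418 -0.01282852  0.08      ] 0.052408046170659715 -4.977628468089125
[[ 0.4974 -0.0192  0.075 ]
 [ 0.5317 -0.0214  0.075 ]
 [ 0.4945 -0.0652  0.068 ]
 [ 0.5292 -0.0673  0.068 ]]
case [ 0.50876413 -0.1165133   0.1       ]
[ 0.47844115 -0.15867254  0.057     ] [ 0.53331878 -0.16367727  0.057     ]
[ 0.47859549 -0.15819362  0.0585    ] [ 0.53323112 -0.16317629  0.0585    ]
```

```bash
cat >> h.py <<'E'
BH=np.radians(86.);bx=np.array([np.cos(BH),np.sin(BH),0]);by=np.array([-np.sin(BH),np.cos(BH),0]);bz=np.array([0,0,1.])
B0=np.array([.5113,-.0742,0]);HG=B0-.072*bx+.035*bz
def pl(x,y,z,th): return HG+x*(np.cos(th)*bx+np.sin(th)*bz)+y*by+z*(-np.sin(th)*bx+np.cos(th)*bz)
def tcp_plate(x,z,th,back=.011):
    "TCP for grasp point at plate (x,z), tool along -plate z"
    M=frame(-4,np.degrees(th));return pl(x,0,z,th)+back*M[:,2],M
E
python3 - <<'E'
from h import *
p,M=tcp_plate(.128,.010,.148);print(p,M[:,2]);plan(p+[0,0,.08],M);plan(p,M)
E
```

```text
[ 0.51511904 -0.0195852   0.05288585] [ 0.01028631  0.14710109 -0.98906798]
shift/0.4 [-0.0047 -0.2291  0.2846] turn/360 [ 0.0234 -0.0003 -0.0051] rows>= 4.0
tool y [-0.069 -0.987 -0.147] z [ 0.01   0.147 -0.989] t 2.7167
shift/0.4 [-0.0047 -0.2289  0.4846] turn/360 [ 0.0234 -0.0003 -0.0051] rows>= 6.0
tool y [-0.069 -0.987 -0.147] z [ 0.01   0.147 -0.989] t 2.7167
```

```bash
python3 -m crank '[[0,-0.002,-0.1,0.05,0.008,0,-0.002],[0,-0.004,-0.18,0.12,0.016,0,-0.005],[0,-0.005,-0.229,0.2,0.0234,0,-0.005],[0,-0.005,-0.229,0.28,0.0234,0,-0.005],[0,-0.005,-0.229,0.28,0.0234,0,-0.005]]';  python3 - <<'E'
from h import *
p,M=tcp_plate(.128,.010,.148);plan(p,M);print(arm.get_obs()["contact_force"])
f=grab_frame('wrist');save(f['image'],'w3.png')
E
```

```text
t: 3.13
ee_pos: [0.5115, -0.016, 0.1298]
orientation: [-0.074, 0.997, -0.032, -0.001]
contact_force: [-0.3, 0.7, 0.4]
grip_width: 0.0923
shift/0.4 [0.011  0.0365 0.1889] turn/360 [0.     0.0012 0.0007] rows>= 2.0
tool y [-0.069 -0.987 -0.147] z [ 0.01   0.147 -0.989] t 3.1333
[-0.2772042   0.65923776  0.38720398]
```

View pics/w3.png

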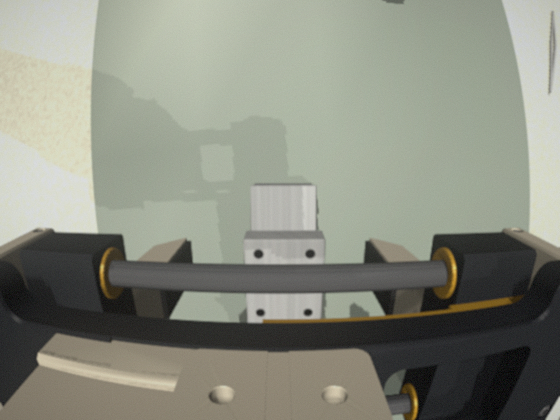

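```bash
python3 -m crank '[[0,0.011,0.0365,0.08,0,0.001,0.001],[0,0.011,0.0365,0.16,0,0.001,0.001],[0,0.011,0.0365,0.189,0,0.001,0.001],[0,0.011,0.0365,0.189,0,0.001,0.001]]';  python3 - <<'E'
from h import *
p,M=tcp_plate(.128,.010,.148);plan(p,M);print(arm.get_obs()["contact_force"])
E
python3 -m crank '[[0.2,0,0,0,0,0,0],[0.4,0,0,0,0,0,0],[0.6,0,0,0,0,0,0],[0.6,0,0,0,0,0,0],[0.6,0,0,0,0,0,0]]' 40
```

```text
t: 3.52
ee_pos: [0.5189, -0.0224, 0.0572]
orientation: [-0.074, 0.997, -0.038, 0.005]
contact_force: [-0.9, -0.2, 1.3]
grip_width: 0.0917
shift/0.4 [-0.01   -0.0046  0.0116] turn/360 [ 0.0001 -0.0009 -0.0008] rows>= 1.0
tool y [-0.069 -0.987 -0.147] z [ 0.01   0.147 -0.989] t 3.5167
[-0.8950428  -0.18469176  1.25365236]
t: 3.93
ee_pos: [0.5194, -0.0235, 0.0587]
orientation: [-0.074, 0.997, -0.038, 0.007]
contact_force: [-11.2, -1.3, 1.9]
grip_width: 0.063
```

```bash
python3 -m crank '[[0.6,-0.006,0,0,0,0,0],[0.6,-0.011,0,0,0,0,0],[0.6,-0.011,0,0,0,0,0],[0.6,-0.011,0,0,0,0,0]]' 40;python3 - <<'E'
from h import *
p,M=tcp_plate(.128,.010,.148);plan(p,M);print(arm.get_obs()["contact_force"])
E
```

```text
t: 4.27
ee_pos: [0.5149, -0.0231, 0.0579]
orientation: [-0.073, 0.997, -0.038, 0.006]
contact_force: [-1.3, 0.8, 3.2]
grip_width: 0.0538
shift/0.4 [-0.0003 -0.0068  0.0138] turn/360 [ 0.0001 -0.0012 -0.0009] rows>= 1.0
tool y [-0.069 -0.987 -0.147] z [ 0.01   0.147 -0.989] t 4.2667
[-1.33966306  0.79389535  3.16757517]
```

```bash
cat >> h.py <<'E'
def arc(degs):
    o=arm.get_obs();A=Rq(o["orientation"]).as_matrix();p=o["ee_pos"]
    for d in degs:
        Q=R.from_rotvec(-by*np.radians(d));s=A.T@(Q.apply(p-HG)+HG-p);rv=A.T@(-by*d)
        print(d,np.round(s/.4,4),np.round(rv/360,4))
E
python3 -c "
from h import *
arc([4,8,12,16,20])"
```

```text
4 [ 0.0002  0.0016 -0.0218] [ 0.0111 -0.0001  0.0001]
8 [ 0.0004  0.0046 -0.0435] [ 0.0222 -0.0001  0.0002]
12 [ 0.0006  0.0092 -0.0649] [ 0.0333 -0.0002  0.0003]
16 [ 0.0008  0.0153 -0.0859] [ 0.0444 -0.0003  0.0003]
20 [ 0.001   0.0228 -0.1064] [ 0.0556 -0.0003  0.0004]
```

```bash
python3 -m crank '[[0.6,0,0.0016,-0.0218,0.0111,0,0],[0.6,0,0.0046,-0.0435,0.0222,0,0],[0.6,0,0.0092,-0.0649,0.0333,0,0],[0.6,0,0.0153,-0.0859,0.0444,0,0],[0.6,0,0.0228,-0.1064,0.0556,0,0]]';python3 -c "
from h import *
arc([4,8,12,16,20]);print(np.round(pl(.124,0,-.001,.148+np.radians(20)),4))"
```

```text
t: 4.68
ee_pos: [0.514, -0.0374, 0.0989]
orientation: [-0.248, 0.968, -0.035, 0.013]
contact_force: [4.1, 3.9, -10.1]
grip_width: 0.0538
4 [ 0.0002  0.0014 -0.022 ] [ 0.0111 -0.      0.0001]
8 [ 0.0004  0.0044 -0.0438] [ 0.0222 -0.      0.0002]
12 [ 0.0006  0.0088 -0.0654] [ 0.0333 -0.      0.0003]
16 [ 0.0009  0.0148 -0.0866] [ 0.0444 -0.      0.0004]
20 [ 0.0011  0.0222 -0.1074] [ 0.0556 -0.      0.0005]
[ 0.5139 -0.0368  0.0933]
```

```bash
python3 -m crank '[[0.6,0,0.0014,-0.022,0.0111,0,0],[0.6,0,0.0044,-0.0438,0.0222,0,0],[0.6,0,0.0088,-0.0654,0.0333,0,0],[0.6,0,0.0148,-0.0866,0.0444,0,0],[0.6,0,0.0222,-0.1074,0.0556,0,0]]';python3 -c "
from h import *
o=arm.get_obs();M=Rq(o['orientation']).as_matrix();print(np.degrees(np.arctan2(M[1,2],-M[2,2])),o['joint_positions'])
save(grab_frame('side')['image'],'d4.png',(220,150,380,310),4)
save(grab_frame('scene')['image'],'s4.png',(220,120,360,240),5)
arc([2,4,6]);print(np.round(pl(.124,0,-.001,.148+np.radians(40)),4))"
```

```text
t: 5.1
ee_pos: [0.5123, -0.0657, 0.1327]
orientation: [-0.412, 0.91, -0.033, 0.02]
contact_force: [8.6, 6.7, -6.8]
grip_width: 0.0539
48.633252174298065 [ 0.35814742  0.65943805  0.2253276   1.86815906 -0.90575526  1.30641098
  1.06434695]
2 [ 0.0001  0.0006 -0.011 ] [0.0056 0.     0.0001]
4 [ 0.0003  0.0016 -0.0219] [0.0111 0.     0.0001]
6 [ 0.0004  0.003  -0.0329] [0.0167 0.     0.0002]
[ 0.5121 -0.0633  0.1272]
```

View pics/s4.png

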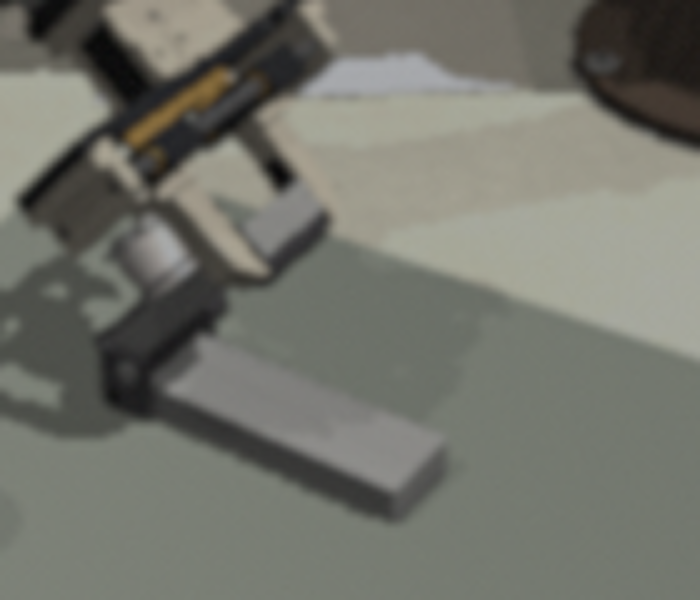

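View pics/d4.png

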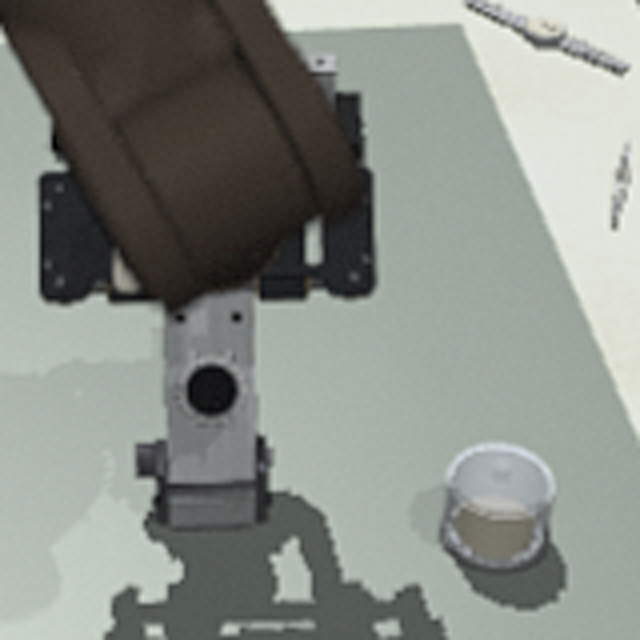

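```bash
python3 -m crank '[[0.4,0,0,0,0,0,0],[0.2,0,0,0,0,0,0],[0,0,0,0,0,0,0],[0,0,0,0,0,0,0]]'; python3 -m crank '[[0,0,0,-0.06,0,0,0],[0,0,0,-0.15,0,0,0],[0,0,0,-0.25,0,0,0]]'; python3 -c "
from h import *
o=arm.get_obs();save(grab_frame('wrist')['image'],'w5.png');save(grab_frame('scene')['image'],'s5.png',(220,120,360,240),5)
# stack grasp pose preview
M=frame(-16.8,-35);g=np.array([.4545,.3045,.060]);p=g+.011*M[:,2];print(p);
plan(p-.08*M[:,2],M)"
```

```text
t: 5.53
ee_pos: [0.5114, -0.067, 0.132]
orientation: [-0.41, 0.911, -0.034, 0.019]
contact_force: [-0.7, -0.7, 0.3]
grip_width: 0.0703
t: 5.78
ee_pos: [0.5044, -0.1405, 0.1988]
orientation: [-0.411, 0.911, -0.033, 0.018]
contact_force: [1.1, -1.4, -1.0]
grip_width: 0.0892
[0.4526764  0.29845995 0.05098933]
shift/0.4 [-0.2038 -0.6546  1.0415] turn/360 [-0.23    0.002   0.0366] rows>= 12.0
tool y [-0.237 -0.784  0.574] z [-0.166 -0.549 -0.819] t 5.8833
```

View pics/s5.png

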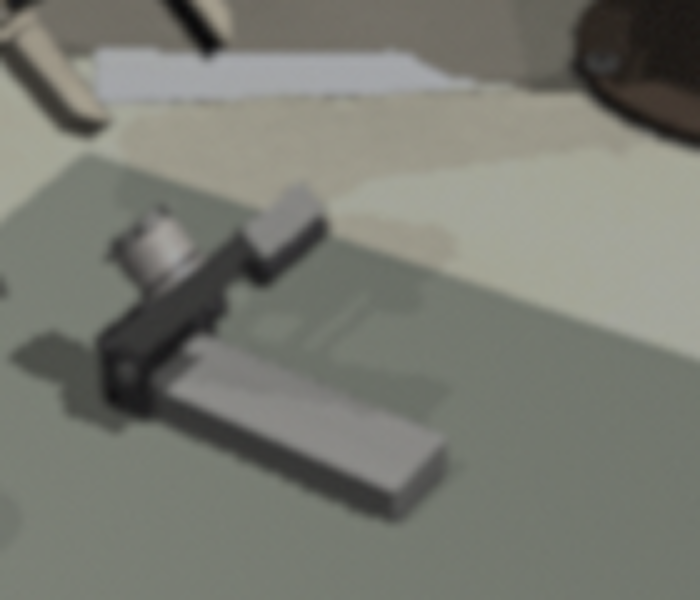

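View pics/w5.png

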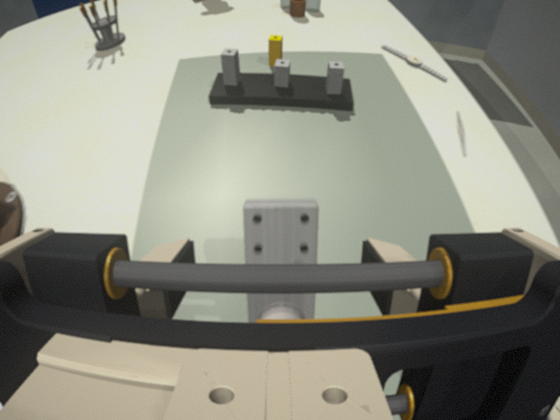

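```bash
python3 -c "
from h import *
plan([.495,-.01,.28],frame(-7,15))"
```

```text
shift/0.4 [-0.0532 -0.3746  0.121 ] turn/360 [-0.0919  0.0016  0.0064] rows>= 5.0
tool y [-0.118 -0.959 -0.259] z [ 0.032  0.257 -0.966] t 5.8833
```

```bash
python3 -m crank '[[0.2,-0.01,-0.07,0,-0.018,0,0.001],[0.35,-0.02,-0.15,0.02,-0.037,0,0.002],[0.35,-0.03,-0.225,0.05,-0.055,0,0.004],[0.35,-0.04,-0.3,0.08,-0.074,0.001,0.005],[0.35,-0.053,-0.375,0.12,-0.092,0.002,0.006]]';python3 -c "
from h import *
plan([.475,.14,.27],frame(-12,-15))"
```

```text
t: 6.3
ee_pos: [0.4947, -0.0105, 0.2775]
orientation: [-0.144, 0.988, -0.056, 0.008]
contact_force: [1.0, 0.8, -0.9]
grip_width: 0.0633
shift/0.4 [-0.0915 -0.3475  0.1234] turn/360 [-0.0877  0.0003  0.0155] rows>= 5.0
tool y [-0.201 -0.945  0.259] z [-0.054 -0.253 -0.966] t 6.3
```

```bash
python3 -m crank '[[0.35,-0.018,-0.07,0.025,-0.017,0,0.003],[0.35,-0.036,-0.14,0.05,-0.035,0,0.006],[0.35,-0.055,-0.21,0.075,-0.053,0,0.009],[0.35,-0.073,-0.28,0.1,-0.07,0,0.012],[0.35,-0.091,-0.347,0.123,-0.088,0,0.0155]]';python3 -c "
from h import *
plan([.47,.32,.24],frame(-16.8,-35))"
```

```text
t: 6.72
ee_pos: [0.4747, 0.1361, 0.2701]
orientation: [0.096, 0.99, -0.099, -0.014]
contact_force: [1.4, 0.6, -0.3]
grip_width: 0.0596
shift/0.4 [-0.1019 -0.4545 -0.0115] turn/360 [-0.0663 -0.0045  0.0144] rows>= 5.0
tool y [-0.237 -0.784  0.574] z [-0.166 -0.549 -0.819] t 6.7167
```

```bash
python3 -m crank '[[0.35,-0.02,-0.09,0,-0.013,-0.001,0.003],[0.35,-0.04,-0.18,0,-0.026,-0.002,0.006],[0.35,-0.06,-0.27,0,-0.04,-0.003,0.009],[0.35,-0.08,-0.36,-0.01,-0.053,-0.004,0.012],[0.35,-0.102,-0.455,-0.0115,-0.0663,-0.0045,0.0144]]';python3 -c "
from h import *
o=arm.get_obs();f=grab_frame('wrist');T=wristpose(f,o)
save(f['image'],'w6.png');print(o['ee_pos'],o['joint_positions'].round(2) if hasattr(o['joint_positions'],'round') else o['joint_positions'])
print(proj(f,[.4545,.305,.0835],T))
M=frame(-16.8,-35);g=np.array([.4545,.3045,.060]);p=g+.011*M[:,2]
plan(p-.08*M[:,2],M)"
```

```text
t: 7.13
ee_pos: [0.4684, 0.3225, 0.2395]
orientation: [0.298, 0.944, -0.137, -0.045]
contact_force: [2.8, 0.1, -0.3]
grip_width: 0.0598
[0.46844991 0.32252336 0.23950179] [-0.97  0.68  0.22  1.32  0.15  1.69 -1.07]
(np.float64(270.0640117667419), np.float64(123.14194183988842))
shift/0.4 [ 0.0004 -0.1845  0.2133] turn/360 [0.0023 0.0004 0.0032] rows>= 3.0
tool y [-0.237 -0.784  0.574] z [-0.166 -0.549 -0.819] t 7.1833
```

View pics/w6.png

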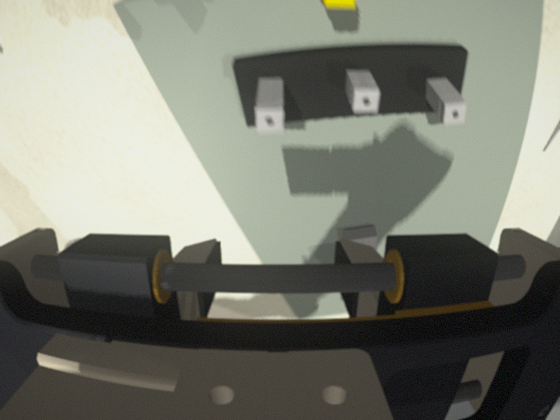

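```bash
python3 -m crank '[[0.35,0,-0.09,0.07,0.002,0,0.003],[0.35,0,-0.17,0.14,0.002,0,0.003],[0.35,0,-0.185,0.213,0.002,0,0.003],[0.35,0,-0.185,0.213,0.002,0,0.003]]';python3 -c "
from h import *
o=arm.get_obs();f=grab_frame('wrist');T=wristpose(f,o)
save(f['image'],'w7.png');print(o['joint_positions'].round(2))
for z in (.0835,.02): print(proj(f,[.4545,.305,z],T))
M=frame(-16.8,-35);g=np.array([.4545,.3045,.060]);p=g+.011*M[:,2]
plan(p,M)"
```

```text
t: 7.52
ee_pos: [0.4683, 0.3292, 0.1205]
orientation: [0.295, 0.943, -0.145, -0.046]
contact_force: [-1.5, -0.7, -0.1]
grip_width: 0.0598
[-0.97  0.79  0.2   1.41  0.13  1.5  -1.13]
(np.float64(269.90446777118535), np.float64(237.71943308803387))
(np.float64(271.3668639676259), np.float64(170.89864460113714))
shift/0.4 [-0.0174 -0.0317  0.2013] turn/360 [-0.0012  0.0009 -0.0017] rows>= 2.0
tool y [-0.237 -0.784  0.574] z [-0.166 -0.549 -0.819] t 7.5667
```

View pics/w7.png

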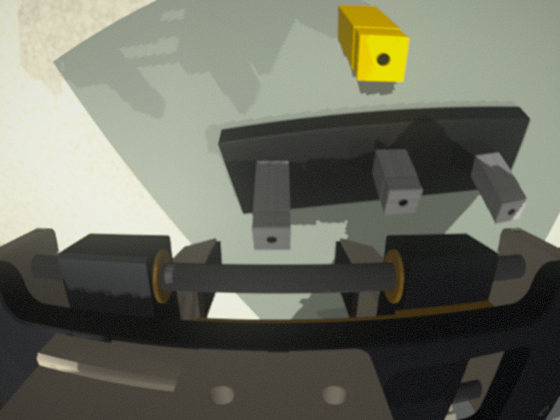

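```bash
python3 -m crank '[[0.35,-0.017,-0.033,0.03,0,0,-0.002],[0.35,-0.017,-0.033,0.1,0,0,-0.002],[0.35,-0.017,-0.033,0.17,0,0,-0.002],[0.35,-0.017,-0.033,0.2,0,0,-0.002],[0.35,-0.017,-0.033,0.2,0,0,-0.002]]';python3 -c "
from h import *
o=arm.get_obs();f=grab_frame('wrist');T=wristpose(f,o)
save(f['image'],'w8.png');print(o['joint_positions'].round(2))
for z in (.0835,.02): print(proj(f,[.4545,.305,z],T))
M=frame(-16.8,-35);g=np.array([.4545,.3045,.060]);p=g+.011*M[:,2]
plan(p,M)"
```

```text
t: 7.98
ee_pos: [0.4551, 0.3, 0.0538]
orientation: [0.291, 0.945, -0.14, -0.045]
contact_force: [-0.6, 0.1, 0.5]
grip_width: 0.0597
[-0.95  0.82  0.19  1.54  0.13  1.32 -1.15]
(np.float64(274.7500103250777), np.float64(315.46868721116766))
(np.float64(275.7748898912638), np.float64(208.76275721894112))
shift/0.4 [-0.0052  0.0026  0.0134] turn/360 [-0.0024  0.0004 -0.0001] rows>= 1.0
tool y [-0.237 -0.784  0.574] z [-0.166 -0.549 -0.819] t 8.0333
```

View pics/w8.png

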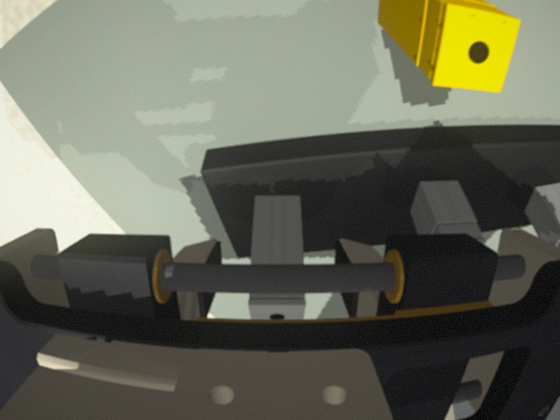

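```bash
python3 -m crank '[[0.5,0,0,0.01,0,0,0],[0.65,0,0,0.01,0,0,0],[0.8,0,0,0.01,0,0,0],[0.8,0,0,0.01,0,0,0],[0.8,0,0,0.01,0,0,0]]' 30;python3 -m crank '[[0.8,0,0,0,0,0,0]]'; python3 -c "
from h import *
print(arm.get_obs()['joint_positions'].round(2))"
```

```text
t: 8.45
ee_pos: [0.4549, 0.2998, 0.0504]
orientation: [0.29, 0.946, -0.14, -0.044]
contact_force: [-0.5, -1.2, -0.6]
grip_width: 0.0309
t: 8.53
ee_pos: [0.4547, 0.2995, 0.0502]
orientation: [0.29, 0.946, -0.14, -0.044]
contact_force: [-1.3, 0.8, 1.7]
grip_width: 0.0243
[-0.95  0.83  0.19  1.54  0.13  1.32 -1.15]
```

```bash
python3 -c "
from h import *
o=arm.get_obs();A=Rq(o['orientation']).as_matrix();np.save('Agr.npy',A);np.save('pgr.npy',o['ee_pos']);print(A.round(3), o['ee_pos'])
plan(o['ee_pos']+[0,0.0,.12],A)
"
```

```text
[[ 0.957 -0.239 -0.165]
 [-0.29  -0.792 -0.537]
 [-0.002  0.562 -0.827]] [0.45474827 0.29954504 0.05020485]
shift/0.4 [-0.0007  0.1685 -0.2482] turn/360 [0. 0. 0.] rows>= 3.0
tool y [-0.239 -0.792  0.562] z [-0.165 -0.537 -0.827] t 8.5333
```

```bash
python3 -m crank '[[0.8,0,0,0,0,0,0],[0.8,0,0.025,-0.036,0,0,0],[0.8,0,0.08,-0.12,0,0,0],[0.8,0,0.135,-0.2,0,0,0],[0.8,0,0.168,-0.248,0,0,0]]'; python3 -c "
from h import *
A=np.load('Agr.npy');Q=R.from_rotvec([0,0,np.radians(12.8)]);M=Q.as_matrix()@A
off=np.load('pgr.npy')-[.4545,.305,.02]
tgt=B0+.038*bx+[0,0,.025]+Q.apply(off);np.save('tgt.npy',tgt);np.save('Mpl.npy',M);print(tgt)
plan(tgt-.11*M[:,2]+[0,0,.03],M)
save(grab_frame('wrist')['image'],'w9.png')
"
```

```text
t: 8.95
ee_pos: [0.4557, 0.2997, 0.1729]
orientation: [0.29, 0.946, -0.14, -0.043]
contact_force: [1.1, 0.8, -2.5]
grip_width: 0.0241
[ 0.51540138 -0.04155697  0.05520485]
shift/0.4 [0.357  0.5205 0.3414] turn/360 [-0.0004  0.0198 -0.0296] rows>= 7.0
tool y [-0.057 -0.825  0.562] z [-0.042 -0.56  -0.827] t 8.95
```

View pics/w9.png

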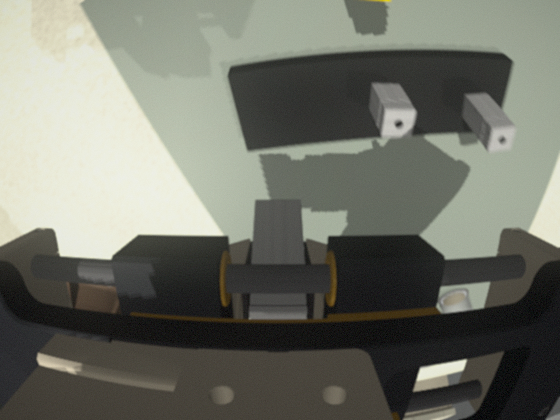

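```bash
python3 -m crank '[[0.8,0.04,0.055,0.035,0,0.002,-0.003],[0.8,0.09,0.13,0.085,0,0.005,-0.0075],[0.8,0.135,0.195,0.13,0,0.0075,-0.011],[0.8,0.18,0.26,0.17,0,0.01,-0.015],[0.8,0.225,0.33,0.215,0,0.0125,-0.019]]'; python3 -c "
from h import *
M=np.load('Mpl.npy');tgt=np.load('tgt.npy')
plan(tgt-.11*M[:,2]+[0,0,.03],M)
"
```

```text
t: 9.42
ee_pos: [0.4954, 0.1213, 0.1721]
orientation: [0.293, 0.953, -0.071, -0.024]
contact_force: [1.4, -0.3, -2.7]
grip_width: 0.0238
shift/0.4 [0.0985 0.2057 0.1265] turn/360 [-0.0001  0.0074 -0.0101] rows>= 3.0
tool y [-0.057 -0.825  0.562] z [-0.042 -0.56  -0.827] t 9.4167
```

```bash
python3 -m crank '[[0.8,0.033,0.07,0.042,0,0.0025,-0.003],[0.8,0.065,0.14,0.084,0,0.005,-0.007],[0.8,0.0985,0.206,0.1265,0,0.0074,-0.01],[0.8,0.0985,0.206,0.1265,0,0.0074,-0.01]]'; python3 -c "
from h import *
M=np.load('Mpl.npy');tgt=np.load('tgt.npy')
plan(tgt-.11*M[:,2]+[0,0,.03],M);plan(tgt,M)
o=arm.get_obs();f=grab_frame('wrist');T=wristpose(f,o);save(f['image'],'w10.png')
for y in (.027,-.027): print(proj(f,B0+.0975*bx+y*by+[0,0,.025],T))
save(grab_frame('scene')['image'],'s10.png',(220,100,360,240),4.2)
"
```

```text
t: 9.75
ee_pos: [0.5193, 0.0126, 0.1779]
orientation: [0.296, 0.954, -0.039, -0.012]
contact_force: [-1.2, -0.4, -3.3]
grip_width: 0.0242
shift/0.4 [ 0.0003 -0.0179 -0.0072] turn/360 [ 0.0007  0.0007 -0.0015] rows>= 1.0
tool y [-0.057 -0.825  0.562] z [-0.042 -0.56  -0.827] t 9.75
shift/0.4 [ 0.0016 -0.0614  0.3297] turn/360 [ 0.0007  0.0007 -0.0015] rows>= 4.0
tool y [-0.057 -0.825  0.562] z [-0.042 -0.56  -0.827] t 9.75
(np.float64(243.62048277672613), np.float64(96.79555361823428))
(np.float64(309.2043368472099), np.float64(96.11520286944268))
```

View pics/w10.png

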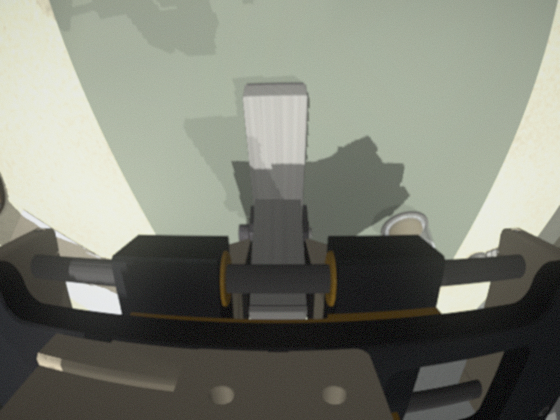

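View pics/s10.png

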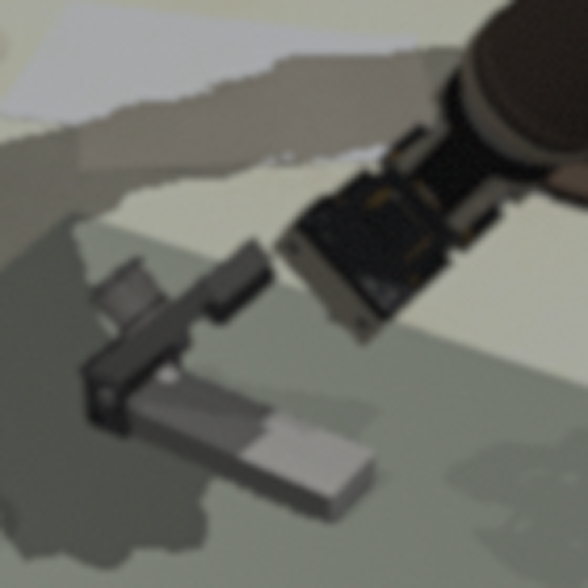

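```bash
python3 -m crank '[[0.8,0,-0.02,0.09,0,0,-0.001],[0.8,0.001,-0.04,0.18,0.0007,0.0007,-0.0015],[0.8,0.0016,-0.053,0.26,0.0007,0.0007,-0.0015],[0.8,0.0016,-0.053,0.317,0.0007,0.0007,-0.0015],[0.8,0.0016,-0.053,0.317,0.0007,0.0007,-0.0015]]'; python3 -c "
from h import *
M=np.load('Mpl.npy');tgt=np.load('tgt.npy')
plan(tgt,M)
o=arm.get_obs();print(o['contact_force'])
save(grab_frame('scene')['image'],'s11.png',(220,120,360,240),5)
save(grab_frame('side')['image'],'d11.png',(220,150,380,310),4)
save(grab_frame('wrist')['image'],'w11.png')
"
```

```text
t: 10.27
ee_pos: [0.5142, -0.0339, 0.0571]
orientation: [0.293, 0.956, -0.029, -0.013]
contact_force: [-0.8, -0.3, -2.1]
grip_width: 0.0242
shift/0.4 [0.0042 0.013  0.0145] turn/360 [-0.0003  0.0001  0.0014] rows>= 1.0
tool y [-0.057 -0.825  0.562] z [-0.042 -0.56  -0.827] t 10.2667
[-0.78704954 -0.34311709 -2.12526062]
```

View pics/s11.png

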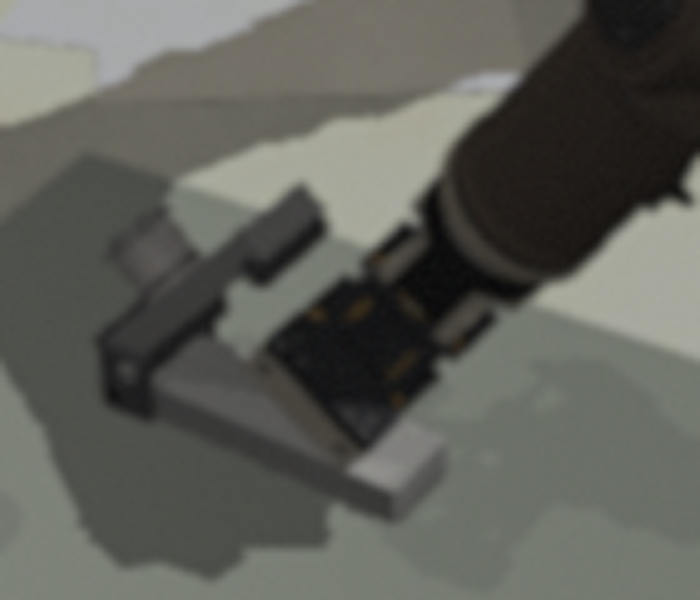

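View pics/w11.png

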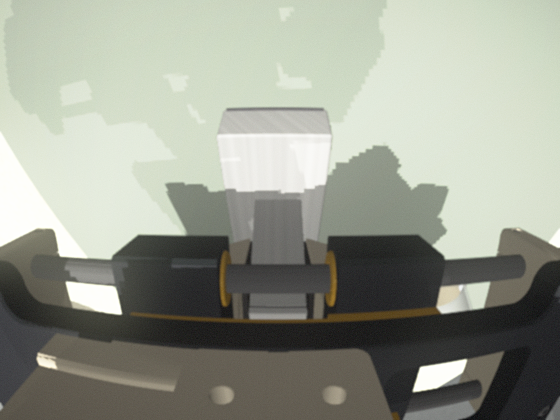

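```bash
python3 -m crank '[[0.8,0.004,0.016,0.011,0,0,0.001],[0.8,0.004,0.016,0.011,0,0,0.001],[0.8,0.004,0.014,0.014,0,0,0.001],[0.8,0.004,0.013,0.0155,0,0,0.001],[0.8,0.004,0.012,0.017,0,0,0.001]]'; python3 -c "
from h import *
M=np.load('Mpl.npy');tgt=np.load('tgt.npy')
plan(tgt,M)"
```

```text
t: 10.83
ee_pos: [0.5175, -0.04, 0.0572]
orientation: [0.291, 0.956, -0.033, -0.009]
contact_force: [-1.0, -0.7, -2.7]
grip_width: 0.0238
shift/0.4 [-0.0051  0.0008  0.0066] turn/360 [-0.0008 -0.0007  0.0001] rows>= 1.0
tool y [-0.057 -0.825  0.562] z [-0.042 -0.56  -0.827] t 10.8333
```

```bash
python3 -m crank '[[0.8,-0.003,-0.0014,0.002,0,0,0],[0.8,-0.004,-0.0028,0.004,0,0,0],[0.8,-0.004,-0.0028,0.004,0,0,0]]'; python3 -m crank '[[0.8,0,-0.0014,0.002,0,0,0],[0.8,0,-0.0014,0.002,0,0,0]]'
```

```text
t: 11.08
ee_pos: [0.5156, -0.0401, 0.0549]
orientation: [0.291, 0.956, -0.033, -0.01]
contact_force: [-0.6, -0.1, -3.2]
grip_width: 0.0236
t: 11.25
ee_pos: [0.5157, -0.0401, 0.0548]
orientation: [0.292, 0.956, -0.033, -0.01]
contact_force: [-3.7, 4.1, 9.6]
grip_width: 0.024
```

```bash
python3 -m crank '[[0.7,0,0.0005,-0.001,0,0,0],[0.55,0,0.0005,-0.001,0,0,0],[0.4,0,0.0005,-0.001,0,0,0],[0.4,0,0.0005,-0.001,0,0,0]]'; python3 -m crank '[[0.4,0,0,-0.03,0,0,0],[0.4,0,0,-0.1,0,0,0],[0.4,0,0,-0.2,0,0,0],[0.4,0,0,-0.3,0,0,0]]';python3 -c "
from h import *
o=arm.get_obs();f=grab_frame('wrist');T=wristpose(f,o);np.save('T12.npy',T);save(f['image'],'w12.png')
print(proj(f,B0+.038*bx+[0,0,.0885],T))
save(grab_frame('scene')['image'],'s12.png',(220,120,360,240),5)
save(grab_frame('side')['image'],'d12.png',(220,150,380,310),4)
"
```

```text
t: 11.58
ee_pos: [0.5158, -0.0403, 0.0546]
orientation: [0.291, 0.956, -0.033, -0.01]
contact_force: [-0.2, -0.1, 0.6]
grip_width: 0.043
t: 11.92
ee_pos: [0.5194, 0.0264, 0.155]
orientation: [0.292, 0.956, -0.033, -0.011]
contact_force: [1.8, 0.5, -0.8]
grip_width: 0.055
(np.float64(277.3948125434692), np.float64(236.2005535710346))
```

View pics/s12.png

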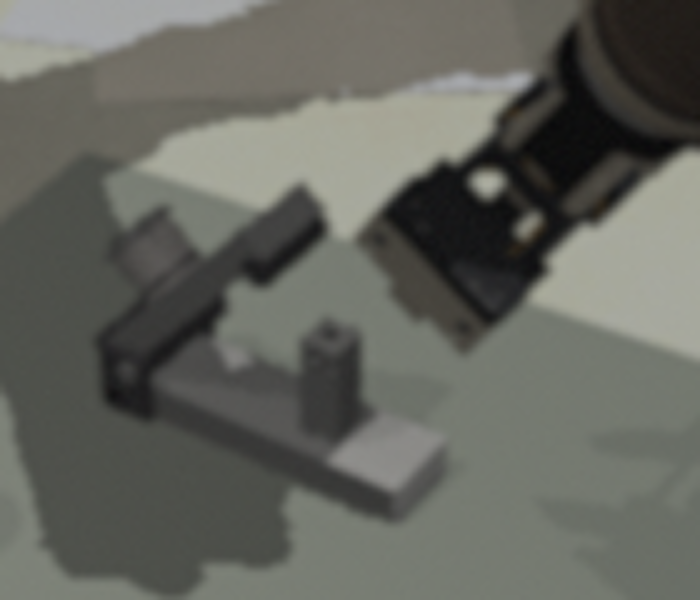

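View pics/w12.png

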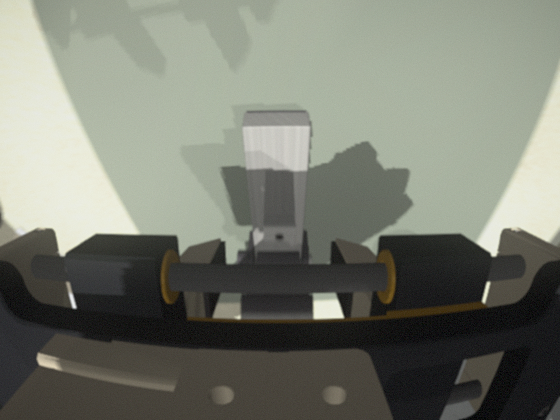

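```bash
python3 -c "
from h import *
f=grab_frame('wrist');T=np.load('T12.npy');s=grab_frame('scene')
h=onz(f,280,236.5,.0885,T);e=(onz(f,243,125,.025,T)+onz(f,309.5,125,.025,T))/2
print('wrist',h,e,(e-h)@bx,(e-h)@by,[(h-B0)@bx,(h-B0)@by])
S=lambda x,y:(220+x/5,120+y/5)
h=onz(s,*S(330,336),.0885);a=onz(s,*S(397,487),.025);b=onz(s,*S(447,437),.025);e=(a+b)/2
print('scene',h,a,b,(e-h)@bx,(e-h)@by)
"
```

```text
wrist [ 0.51595592 -0.03681525  0.0885    ] [0.51716031 0.02434836 0.025     ] 0.06109863561187391 0.0030651019885535075 [np.float64(0.0376184619368727), np.float64(-0.0020367528082875577)]
scene [ 0.51724627 -0.0341962   0.0885    ] [0.54054498 0.02044041 0.025     ] [0.49124811 0.02394244 0.025     ] 0.05615611759523328 0.0052798429981448835
```

```bash
python3 -c "
from h import *
plan([.512,.0,.29],frame(-4,-5))"
```

```text
shift/0.4 [-0.0153  0.2451 -0.2452] turn/360 [ 0.0803 -0.0001  0.0001] rows>= 5.0
tool y [-0.069 -0.994  0.087] z [-0.006 -0.087 -0.996] t 12.1667
```

```bash
python3 -m crank '[[0.2,0,0.03,-0.08,0.015,0,0],[0,0,0.07,-0.15,0.03,0,0],[0,-0.01,0.13,-0.21,0.047,0,0],[0,-0.015,0.19,-0.23,0.064,0,0],[0,-0.015,0.245,-0.245,0.0803,0,0]]'; python3 -c "
from h import *
plan([.507,-.12,.26],frame(-4,28))"
```

```text
t: 12.58
ee_pos: [0.5124, -0.0006, 0.2916]
orientation: [0.041, 0.999, -0.034, 0.0]
contact_force: [0.3, 0.0, -0.9]
grip_width: 0.0839
shift/0.4 [0.0066 0.2912 0.1034] turn/360 [ 0.0909 -0.0005  0.0004] rows>= 5.0
tool y [-0.062 -0.881 -0.469] z [ 0.033  0.468 -0.883] t 12.5833
```

```bash
python3 -m crank '[[0,0,0.07,0,0.018,0,0],[0,0,0.14,0.01,0.036,0,0],[0,0.003,0.2,0.03,0.054,0,0],[0,0.006,0.25,0.06,0.072,0,0],[0,0.0066,0.291,0.103,0.091,0,0]]'; python3 -c "
from h import *
p,M=tcp_plate(.124,.010,.849);print(p)
plan(p-.08*M[:,2],M)"
```

```text
t: 13.0
ee_pos: [0.5071, -0.1225, 0.2598]
orientation: [-0.242, 0.97, -0.035, 0.012]
contact_force: [0.3, 0.2, -1.2]
grip_width: 0.0917
[ 0.51204511 -0.06354437  0.12741615]
shift/0.4 [0.0008 0.0952 0.1747] turn/360 [ 0.0574 -0.0011  0.0002] rows>= 3.0
tool y [-0.046 -0.659 -0.751] z [ 0.052  0.749 -0.661] t 13.0
```

```bash
python3 -m crank '[[0,0,0.035,0.05,0.019,0,0],[0,0,0.065,0.1,0.038,0,0],[0,0.001,0.095,0.15,0.0574,-0.001,0],[0,0.001,0.095,0.165,0.0574,-0.001,0]]'; python3 -c "
from h import *
p,M=tcp_plate(.124,.010,.849);plan(p,M)
o=arm.get_obs();f=grab_frame('wrist');T=wristpose(f,o);save(f['image'],'w13.png');print(proj(f,pl(.141,.027,.022,.849),T),proj(f,pl(.141,-.027,.022,.849),T))"
```

```text
t: 13.33
ee_pos: [0.5021, -0.1261, 0.1713]
orientation: [-0.415, 0.909, -0.039, 0.004]
contact_force: [-2.3, 0.2, -2.8]
grip_width: 0.0916
shift/0.4 [ 0.0157 -0.0211  0.1908] turn/360 [-0.001   0.0019 -0.0036] rows>= 2.0
tool y [-0.046 -0.659 -0.751] z [ 0.052  0.749 -0.661] t 13.3333
(np.float64(245.24527768933794), np.float64(195.75681774862522)) (np.float64(329.6181611564075), np.float64(194.10260013774024))
```

View pics/w13.png

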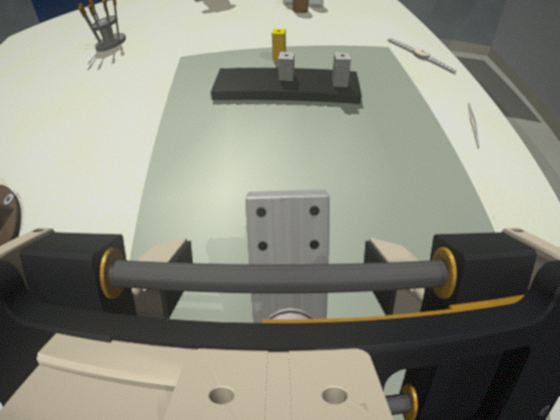

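```bash
python3 -m crank '[[0,0.014,-0.02,0.02,-0.001,0.002,-0.0036],[0,0.014,-0.021,0.08,-0.001,0.002,-0.0036],[0,0.014,-0.021,0.15,-0.001,0.002,-0.0036],[0,0.014,-0.021,0.185,-0.001,0.002,-0.0036],[0,0.014,-0.021,0.185,-0.001,0.002,-0.0036]]'; python3 -c "
from h import *
p,M=tcp_plate(.124,.010,.849);plan(p,M);print(arm.get_obs()['contact_force'])"
```

```text
t: 13.8
ee_pos: [0.5155, -0.0575, 0.1407]
orientation: [-0.407, 0.913, -0.021, 0.02]
contact_force: [0.2, -0.3, 1.8]
grip_width: 0.0915
shift/0.4 [-0.0085  0.035   0.0106] turn/360 [ 0.0015 -0.0003  0.004 ] rows>= 1.0
tool y [-0.046 -0.659 -0.751] z [ 0.052  0.749 -0.661] t 13.8
[ 0.22411835 -0.27274866  1.7720117 ]
```

```bash
python3 -m crank '[[0,-0.007,0.02,0.006,0.001,0,0.003],[0,-0.007,0.032,0.008,0.001,0,0.003],[0,-0.007,0.032,0.008,0.001,0,0.003]]'; python3 -c "
from h import *
p,M=tcp_plate(.124,.010,.849);plan(p,M);print(arm.get_obs()['contact_force'])"
```

```text
t: 14.05
ee_pos: [0.5135, -0.0697, 0.1284]
orientation: [-0.409, 0.912, -0.032, 0.018]
contact_force: [-0.8, -1.1, -0.1]
grip_width: 0.0919
shift/0.4 [-0.0047 -0.0083  0.0128] turn/360 [ 0.0009 -0.0012  0.0004] rows>= 1.0
tool y [-0.046 -0.659 -0.751] z [ 0.052  0.749 -0.661] t 14.05
[-0.82773937 -1.10673244 -0.08248743]
```

Well placed; close on the plate with a moderate grip.

```bash
python3 -m crank '[[0.2,-0.003,-0.003,0.005,0,0,0],[0.35,-0.003,-0.003,0.005,0,0,0],[0.5,-0.003,-0.003,0.005,0,0,0],[0.5,-0.003,-0.003,0.005,0,0,0],[0.5,-0.003,-0.003,0.005,0,0,0]]' 25; python3 -m crank '[[0.5,0,0,0,0,0,0],[0.5,0,0,0,0,0,0]]' 25; python3 -c "
from h import *
o=arm.get_obs();M=Rq(o['orientation']).as_matrix();print(np.degrees(np.arctan2(M[1,2],-M[2,2])))
arc([-3,-6,-9,-12,-14])"
```

```text
t: 14.47
ee_pos: [0.5126, -0.0652, 0.1283]
orientation: [-0.41, 0.911, -0.031, 0.018]
contact_force: [-0.4, 0.2, -0.2]
grip_width: 0.0632
t: 14.63
ee_pos: [0.5124, -0.0651, 0.1282]
orientation: [-0.41, 0.911, -0.031, 0.018]
contact_force: [0.1, -0.9, 1.7]
grip_width: 0.0539
48.3603501840037
-3 [-0.0001  0.0003  0.0162] [-0.0083 -0.     -0.    ]
-6 [-0.0002  0.0014  0.0323] [-0.0167 -0.0001 -0.0001]
-9 [-0.0003  0.0034  0.0484] [-0.025  -0.0001 -0.0001]
-12 [-0.0004  0.0062  0.0643] [-0.0333 -0.0001 -0.0002]
-14 [-0.0004  0.0085  0.0748] [-0.0389 -0.0002 -0.0002]
```

```bash
python3 -m crank '[[0.5,0,0.0003,0.0162,-0.0083,0,0],[0.5,0,0.0014,0.0323,-0.0167,0,0],[0.5,0,0.0034,0.0484,-0.025,0,0],[0.5,0,0.0062,0.0643,-0.0333,0,0],[0.5,0,0.0085,0.0748,-0.0389,0,0]]'; python3 -m crank '[[0.5,0,0,0,0,0,0]]'; python3 -c "
from h import *
o=arm.get_obs();M=Rq(o['orientation']).as_matrix();print(np.degrees(np.arctan2(M[1,2],-M[2,2])))
arc([-1,-2,-3,-4,-5]);save(grab_frame('scene')['image'],'s14.png',(220,120,360,240),5)"
```

```text
t: 15.05
ee_pos: [0.5136, -0.0456, 0.1055]
orientation: [-0.294, 0.955, -0.033, 0.014]
contact_force: [-3.3, -5.2, 1.6]
grip_width: 0.0538
t: 15.13
ee_pos: [0.5136, -0.0451, 0.105]
orientation: [-0.293, 0.955, -0.032, 0.014]
contact_force: [0.5, -1.2, -11.7]
grip_width: 0.0543
34.06745134067471
-1 [-0.     -0.      0.0054] [-0.0028 -0.     -0.    ]
-2 [-0.0001  0.0001  0.0107] [-0.0056 -0.     -0.    ]
-3 [-0.0001  0.0003  0.0161] [-0.0083 -0.     -0.    ]
-4 [-0.0001  0.0005  0.0215] [-0.0111 -0.     -0.0001]
-5 [-0.0002  0.0009  0.0268] [-0.0139 -0.0001 -0.0001]
```

View pics/s14.png

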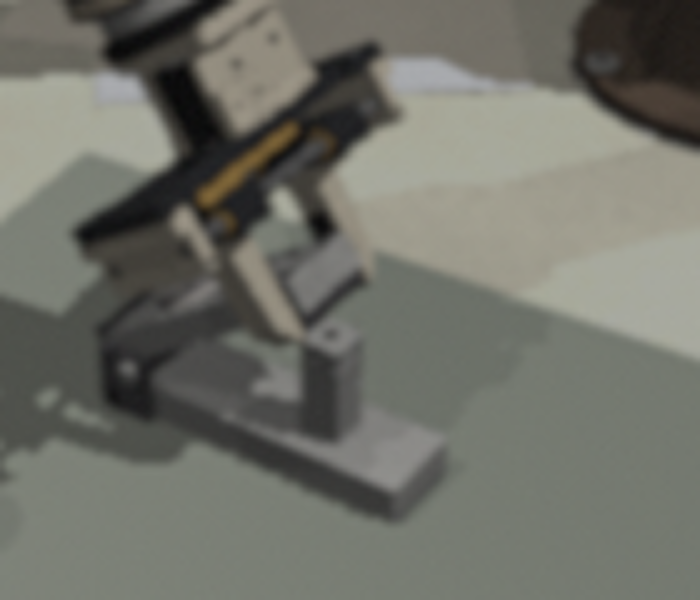

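```bash
python3 -m crank '[[0.5,0,0,0.0054,-0.0028,0,0],[0.5,0,0.0001,0.0107,-0.0056,0,0],[0.5,0,0.0002,0.0148,-0.0077,0,0],[0.5,0,0.0002,0.0148,-0.0077,0,0]]'; python3 -m crank '[[0.5,0,0,0.0014,-0.0007,0,0],[0.5,0,0,0.0027,-0.0014,0,0]]';  python3 -c "
from h import *
o=arm.get_obs();M=Rq(o['orientation']).as_matrix();print(np.degrees(np.arctan2(M[1,2],-M[2,2])),o['ee_pos']-pl(.123,0,-.001,np.radians(30)))"
```

```text
t: 15.52
ee_pos: [0.5138, -0.0422, 0.1005]
orientation: [-0.272, 0.962, -0.033, 0.013]
contact_force: [-2.8, -3.9, -3.0]
grip_width: 0.0538
t: 15.68
ee_pos: [0.5138, -0.0419, 0.0999]
orientation: [-0.268, 0.963, -0.034, 0.013]
contact_force: [-4.2, -4.1, 3.3]
grip_width: 0.0542
31.036797717183617 [ 8.51757602e-05 -2.58828129e-03  4.25450689e-03]
```

```bash
for i in 1; do python3 -m crank '[[0.5,0,0,0.0014,-0.0007,0,0],[0.5,0,0,0.0014,-0.0007,0,0]]'; done; python3 -m crank '[[0.5,0,0,0.0014,-0.0007,0,0],[0.5,0,0,0.0014,-0.0007,0,0]]'
```

```text
t: 15.85
ee_pos: [0.5138, -0.0415, 0.0993]
orientation: [-0.266, 0.963, -0.034, 0.012]
contact_force: [-4.4, -3.6, 1.4]
grip_width: 0.0541
t: 16.02
ee_pos: [0.5139, -0.0413, 0.0989]
orientation: [-0.264, 0.964, -0.034, 0.012]
contact_force: [-4.0, -3.5, 1.1]
grip_width: 0.0538
```

```bash
python3 -m crank '[[0.5,0,0,0.0014,-0.0007,0,0],[0.5,0,0,0.0014,-0.0007,0,0]]'; python3 -m crank '[[0.5,0,0,0.0014,-0.0007,0,0],[0.5,0,0,0.0014,-0.0007,0,0]]'
```

```text
t: 16.18
ee_pos: [0.5139, -0.041, 0.0984]
orientation: [-0.262, 0.965, -0.034, 0.012]
contact_force: [-4.4, -4.1, 0.8]
grip_width: 0.054
t: 16.35
ee_pos: [0.5139, -0.0407, 0.0979]
orientation: [-0.259, 0.965, -0.034, 0.012]
contact_force: [-5.0, -4.8, 2.1]
grip_width: 0.0539
```

```bash
python3 -m crank '[[0.5,0,0,0.0014,-0.0007,0,0],[0.5,0,0,0.0014,-0.0007,0,0]]'; python3 -c "
from h import *
save(grab_frame('side')['image'],'d15.png',(220,150,380,310),4)
save(grab_frame('scene')['image'],'s15.png',(240,140,340,220),7)"
```

```text
t: 16.52
ee_pos: [0.5139, -0.0404, 0.0975]
orientation: [-0.257, 0.966, -0.034, 0.012]
contact_force: [-4.2, -3.5, 1.2]
grip_width: 0.0541
```

View pics/s15.png

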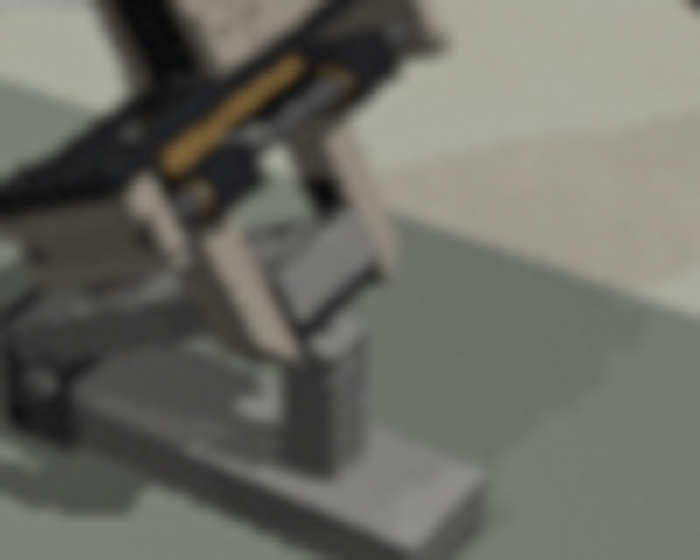

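```bash
python3 -m crank '[[0.5,0,0,0.0014,-0.0007,0,0],[0.5,0,0,0.0014,-0.0007,0,0]]'; python3 -m crank '[[0.5,0,0,0.0014,-0.0007,0,0],[0.5,0,0,0.0014,-0.0007,0,0]]'
```

```text
t: 16.78
ee_pos: [0.5139, -0.0401, 0.0969]
orientation: [-0.255, 0.966, -0.034, 0.012]
contact_force: [-3.3, -5.1, 1.6]
grip_width: 0.0542
t: 16.95
ee_pos: [0.5139, -0.0398, 0.0964]
orientation: [-0.253, 0.967, -0.034, 0.012]
contact_force: [-4.0, -4.4, 0.9]
grip_width: 0.0542
```

```bash
python3 -m crank '[[0.5,0,0,0.0014,-0.0007,0,0],[0.5,0,0,0.0014,-0.0007,0,0]]'
```

```text
t: 17.12
ee_pos: [0.514, -0.0396, 0.096]
orientation: [-0.251, 0.967, -0.034, 0.012]
contact_force: [-3.3, -4.1, 1.4]
grip_width: 0.0543
```

```bash
python3 -m crank '[[0.5,0,0,0.0014,-0.0007,0,0],[0.5,0,0,0.0014,-0.0007,0,0]]'; python3 -m crank '[[0.5,0,0,0.0014,-0.0007,0,0],[0.5,0,0,0.0014,-0.0007,0,0]]'
```

```text
t: 17.28
ee_pos: [0.514, -0.0393, 0.0955]
orientation: [-0.249, 0.968, -0.034, 0.012]
contact_force: [-4.1, -4.6, 1.8]
grip_width: 0.054
t: 17.45
ee_pos: [0.514, -0.039, 0.0951]
orientation: [-0.247, 0.968, -0.034, 0.012]
contact_force: [-5.1, -4.5, 1.9]
grip_width: 0.0541
```

```bash
python3 -m crank '[[0.5,0,0,0.0014,-0.0007,0,0],[0.5,0,0,0.0014,-0.0007,0,0]]'; python3 -c "
from h import *
save(grab_frame('scene')['image'],'s16.png',(240,140,340,220),7)"
```

```text
t: 17.62
ee_pos: [0.514, -0.039, 0.095]
orientation: [-0.245, 0.969, -0.034, 0.012]
contact_force: [-7.2, -5.9, 8.7]
grip_width: 0.0543
```

View pics/s16.png

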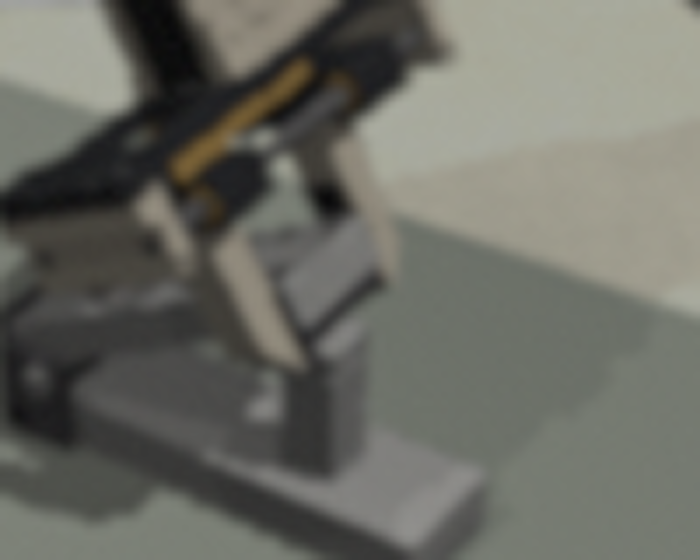

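```bash
python3 -m crank '[[0.5,0,0,0.0014,-0.0005,0,0],[0.5,0,0,0.0014,-0.0005,0,0],[0.5,0,0,0.0014,-0.0005,0,0],[0.5,0,0,0.0014,-0.0005,0,0]]'
```

```text
t: 18.0
ee_pos: [0.514, -0.039, 0.0949]
orientation: [-0.243, 0.969, -0.034, 0.012]
contact_force: [-8.1, -7.2, 11.9]
grip_width: 0.0537
```

```bash
python3 -m crank '[[0.35,0,0,0,0,0,0],[0.2,0,0,0,0,0,0],[0.0,0,0,0,0,0,0],[0,0,0,0,0,0,0]]'; python3 -m crank '[[0,0,0,-0.04,0,0,0],[0,0,0,-0.12,0,0,0],[0,0,0,-0.2,0,0,0],[0,0,0,-0.2,0,0,0]]';python3 -c "
from h import *
th=np.radians(30)
p,M=tcp_plate(.040,.045,th);print(p, pl(.04,0,.06,th));plan(p-.06*M[:,2],M)
o=arm.get_obs();f=grab_frame('wrist');T=wristpose(f,o);save(f['image'],'w17.png')
for q in ((.141,.027),(.141,-.027)): print(proj(f,pl(*q,.022,th),T))
print(proj(f,pl(.04,0,.06,th),T))
save(grab_frame('scene')['image'],'s17.png',(240,140,340,220),7)
save(grab_frame('side')['image'],'d17.png',(220,150,380,310),4)"
```

```text
t: 18.33
ee_pos: [0.5149, -0.0376, 0.0941]
orientation: [-0.244, 0.969, -0.034, 0.012]
contact_force: [-0.6, -0.2, -0.5]
grip_width: 0.075
t: 18.67
ee_pos: [0.5138, -0.0796, 0.1688]
orientation: [-0.242, 0.97, -0.035, 0.016]
contact_force: [0.5, -0.8, 0.5]
grip_width: 0.0914
[ 0.50750811 -0.12842657  0.08444486] [ 0.50660127 -0.1413949   0.10696152]
shift/0.4 [-0.0071  0.2127 -0.0216] turn/360 [ 0.0055 -0.0023  0.0003] rows>= 3.0
tool y [-0.06  -0.864 -0.5  ] z [ 0.035  0.499 -0.866] t 18.6667
(np.float64(232.52874592957698), np.float64(203.92862054407513))
(np.float64(313.76946452581296), np.float64(203.7104633848803))
(np.float64(273.9087015738789), np.float64(361.1926718655434))
```

View pics/s17.png

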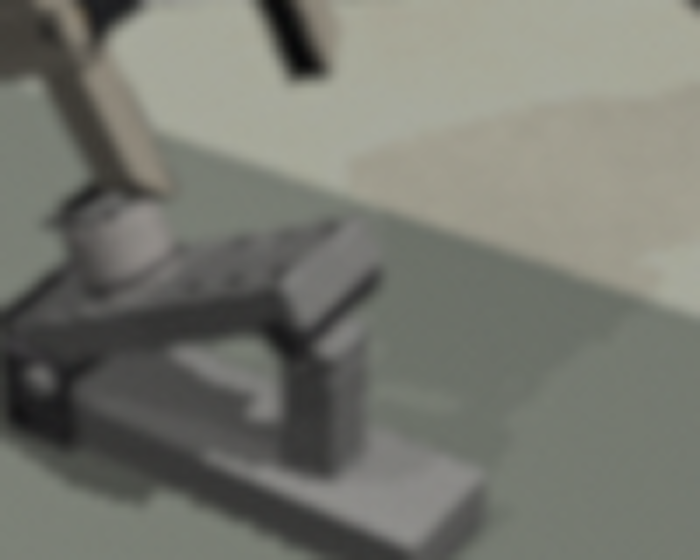

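View pics/w17.png

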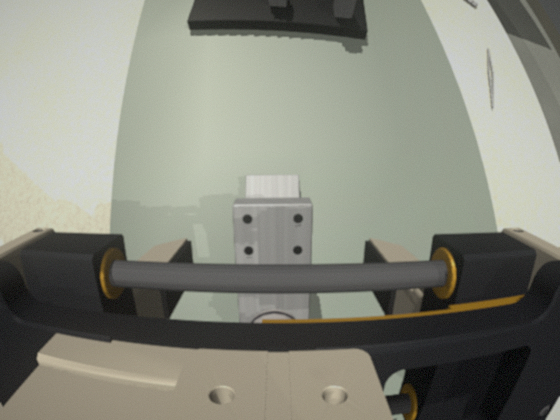

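View pics/d17.png

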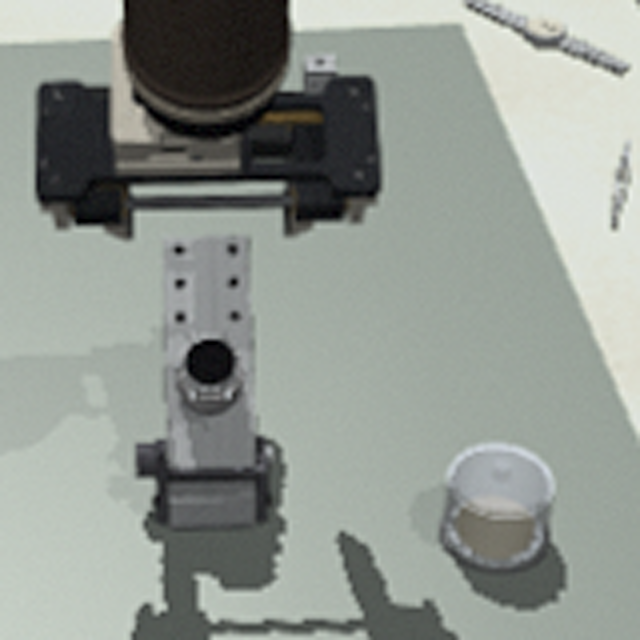

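```bash
python3 -m crank '[[0.1,0,0.05,-0.022,0.0055,-0.001,0],[0.2,-0.003,0.12,-0.022,0.0055,-0.0023,0],[0.25,-0.007,0.19,-0.022,0.0055,-0.0023,0],[0.25,-0.007,0.2127,-0.022,0.0055,-0.0023,0],[0.25,-0.007,0.2127,-0.022,0.0055,-0.0023,0]]';python3 -c "
from h import *
th=np.radians(30)
p,M=tcp_plate(.040,.045,th);plan(p-.06*M[:,2],M);plan(p,M)
o=arm.get_obs();f=grab_frame('wrist');T=wristpose(f,o);save(f['image'],'w18.png')
for q in ((.141,.027),(.141,-.027)): print(proj(f,pl(*q,.022,th),T))
print(proj(f,pl(.04,0,.06,th),T))"
```

```text
t: 19.23
ee_pos: [0.502, -0.1555, 0.1296]
orientation: [-0.261, 0.965, -0.034, 0.004]
contact_force: [-0.2, 0.3, 0.4]
grip_width: 0.0696
shift/0.4 [ 0.0088 -0.0029 -0.018 ] turn/360 [-0.0006  0.0016 -0.0004] rows>= 1.0
tool y [-0.06  -0.864 -0.5  ] z [ 0.035  0.499 -0.866] t 19.2333
shift/0.4 [ 0.0102 -0.0024  0.132 ] turn/360 [-0.0006  0.0016 -0.0004] rows>= 2.0
tool y [-0.06  -0.864 -0.5  ] z [ 0.035  0.499 -0.866] t 19.2333
(np.float64(243.36090543235574), np.float64(77.91521028385932))
(np.float64(325.84397745873326), np.float64(77.96145730348977))
(np.float64(285.4738643332108), np.float64(245.7767497034827))
```

View pics/w18.png

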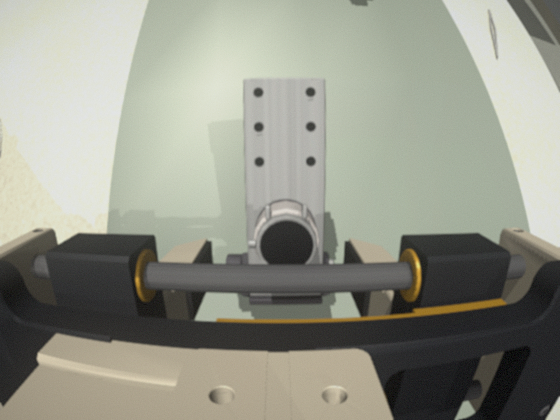

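```bash
python3 -m crank '[[0.25,0.01,-0.004,0.0,0,0.0016,0],[0.25,0.01,-0.004,0.05,0,0.0016,0],[0.25,0.01,-0.004,0.1,0,0.0016,0],[0.25,0.01,-0.004,0.13,0,0.0016,0],[0.25,0.01,-0.004,0.13,0,0.0016,0]]';python3 -c "
from h import *
th=np.radians(30)
p,M=tcp_plate(.040,.045,th);plan(p,M);print(arm.get_obs()['contact_force'])"
```

```text
t: 19.7
ee_pos: [0.5082, -0.1232, 0.0868]
orientation: [-0.262, 0.965, -0.032, 0.009]
contact_force: [-1.3, 1.0, -0.2]
grip_width: 0.0689
shift/0.4 [-0.0009  0.0144 -0.0016] turn/360 [-0.001   0.0002  0.0006] rows>= 1.0
tool y [-0.06  -0.864 -0.5  ] z [ 0.035  0.499 -0.866] t 19.7
[-1.27825369  0.9771084  -0.15506105]
```

```bash
python3 -m crank '[[0.25,-0.001,0.006,-0.002,0,0,0],[0.25,-0.001,0.01,-0.002,0,0,0],[0.25,-0.001,0.01,-0.002,0,0,0]]';python3 -c "
from h import *
th=np.radians(30)
p,M=tcp_plate(.040,.045,th);plan(p,M);print(arm.get_obs()['contact_force'])"; python3 -m crank '[[0.4,0,0,0,0,0,0],[0.5,0,0,0,0,0,0],[0.65,0,0,0,0,0,0],[0.65,0,0,0,0,0,0],[0.65,0,0,0,0,0,0]]' 25
```

```text
t: 19.95
ee_pos: [0.5086, -0.1322, 0.0873]
orientation: [-0.26, 0.965, -0.034, 0.011]
contact_force: [0.2, -0.8, -1.0]
grip_width: 0.069
shift/0.4 [-0.0035 -0.0043  0.0108] turn/360 [-0.0003 -0.0007  0.0002] rows>= 1.0
tool y [-0.06  -0.864 -0.5  ] z [ 0.035  0.499 -0.866] t 19.95
[ 0.21152335 -0.81314685 -0.95380037]
t: 20.37
ee_pos: [0.5082, -0.131, 0.0867]
orientation: [-0.26, 0.965, -0.033, 0.011]
contact_force: [-0.8, 0.1, 0.3]
grip_width: 0.0398
```

```bash
cat > t.py <<'E'
from h import *
o=arm.get_obs();n=-np.sin(np.radians(30))*bx+np.cos(np.radians(30))*bz
M=Rq(o['orientation']).as_matrix()
print("pull",-o['contact_force']@n,"along tool",o['contact_force']@M[:,2],"lift",(o['ee_pos']-np.load('ph.npy'))@n*1000 if __import__('os').path.exists('ph.npy') else np.save('ph.npy',o['ee_pos']), o['contact_force'].round(1),o['t'])
E
python3 t.py; python3 -m crank '[[0.65,0,0,-0.0025,0,0,0],[0.65,0,0,-0.0025,0,0,0]]'; python3 t.py
```

```text
pull -0.2166472591289599 along tool -0.21799741246711032 lift None [-0.8  0.1  0.3] 20.3667
t: 20.53
ee_pos: [0.5082, -0.1312, 0.0872]
orientation: [-0.26, 0.965, -0.033, 0.01]
contact_force: [3.0, 1.9, -7.3]
grip_width: 0.0398
pull 7.3574970713773835 along tool 7.357959597709526 lift 0.5262083418500546 [ 3.   1.9 -7.3] 20.5333
```

```bash
python3 -m crank '[[0.65,0,0,-0.0025,0,0,0],[0.65,0,0,-0.0025,0,0,0]]'; python3 t.py
```

```text
t: 20.7
ee_pos: [0.5082, -0.1318, 0.0881]
orientation: [-0.26, 0.965, -0.033, 0.01]
contact_force: [3.2, 2.4, -9.0]
grip_width: 0.0394
pull 9.10527590748125 along tool 9.104384788051924 lift 1.5947989830025824 [ 3.2  2.4 -9. ] 20.7
```

```bash
python3 -m crank '[[0.65,0,0,-0.002,0,0,0],[0.65,0,0,-0.002,0,0,0]]'; python3 t.py
```

```text
t: 20.87
ee_pos: [0.5082, -0.1322, 0.0889]
orientation: [-0.26, 0.965, -0.033, 0.01]
contact_force: [4.8, 2.4, -9.3]
grip_width: 0.0394
pull 9.381080162763412 along tool 9.383927334623069 lift 2.4709493387205868 [ 4.8  2.4 -9.3] 20.8667
```

```bash
python3 -m crank '[[0.65,0,0,-0.001,0,0,0],[0.65,0,0,-0.001,0,0,0],[0.65,0,0,-0.001,0,0,0],[0.65,0,0,-0.001,0,0,0],[0.65,0,0,-0.001,0,0,0]]'; python3 t.py;  python3 -m crank '[[0.65,0,0,0,0,0,0],[0.65,0,0,0,0,0,0],[0.65,0,0,0,0,0,0]]'; python3 t.py; python3 -c "
from h import *
save(grab_frame('scene')['image'],'s19.png',(240,140,340,220),7)"
```

```text
t: 21.28
ee_pos: [0.5081, -0.1324, 0.0892]
orientation: [-0.26, 0.965, -0.033, 0.01]
contact_force: [4.8, 2.6, -10.2]
grip_width: 0.0395
pull 10.304875320090499 along tool 10.307131735027225 lift 2.845115027105139 [  4.8   2.6 -10.2] 21.2833
t: 21.53
ee_pos: [0.5081, -0.1324, 0.0892]
orientation: [-0.26, 0.965, -0.033, 0.01]
contact_force: [4.1, 2.5, -10.2]
grip_width: 0.0391
pull 10.278336535508428 along tool 10.279005277309372 lift 2.858589713247582 [  4.1   2.5 -10.2] 21.5333
```

View pics/s19.png

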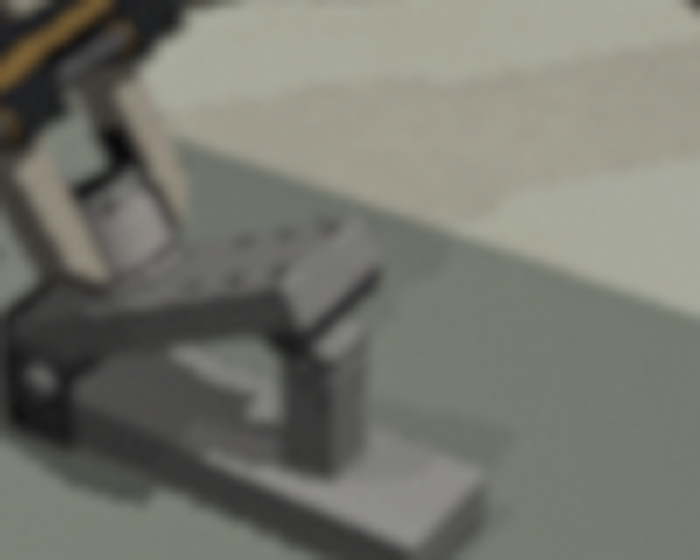

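```bash
python3 -m crank '[[0.65,0,0,0.003,0,0,0],[0.65,0,0,0.006,0,0,0],[0.65,0,0,0.008,0,0,0],[0.65,0,0,0.008,0,0,0]]'; python3 t.py
```

```text
t: 21.92
ee_pos: [0.5082, -0.131, 0.0868]
orientation: [-0.26, 0.965, -0.033, 0.011]
contact_force: [3.5, 2.7, -5.7]
grip_width: 0.0392
pull 6.402377166202364 along tool 6.41049434447699 lift 0.09944183111122332 [ 3.5  2.7 -5.7] 21.9167
```

```bash
python3 -m crank '[[0.65,0,0,0.0015,0,0,0],[0.65,0,0,0.002,0,0,0],[0.65,0,0,0.002,0,0,0]]'; python3 t.py; python3 -m crank '[[0.5,0,0,0,0,0,0],[0.35,0,0,0,0,0,0],[0.2,0,0,0,0,0,0],[0.2,0,0,0,0,0,0]]'; python3 t.py
```

```text
t: 22.17
ee_pos: [0.5083, -0.131, 0.0867]
orientation: [-0.26, 0.965, -0.033, 0.011]
contact_force: [0.5, -1.9, 4.7]
grip_width: 0.0395
pull -4.964084334636027 along tool -4.959450594557301 lift -0.038554880598673735 [ 0.5 -1.9  4.7] 22.1667
t: 22.5
ee_pos: [0.5079, -0.1304, 0.0858]
orientation: [-0.26, 0.965, -0.033, 0.01]
contact_force: [-0.2, -0.1, 0.1]
grip_width: 0.0613
pull -0.10894178591780633 along tool -0.10960948664219444 lift -1.0503635224975658 [-0.2 -0.1  0.1] 22.5
```

```bash
python3 -m crank '[[0.15,0,0,-0.02,0,0,0],[0.1,0,0,-0.1,0,0,0],[0.1,0,0,-0.2,0,0,0],[0.1,0,0,-0.3,0,0,0],[0.1,0,0,-0.3,0,0,0]]';python3 -c "
from h import *
th=np.radians(30)
o=arm.get_obs();f=grab_frame('wrist');T=wristpose(f,o);save(f['image'],'w20.png')
for q in ((.141,.027),(.141,-.027)): print(proj(f,pl(*q,.022,th),T))
print(proj(f,pl(.04,0,.06,th),T))
s=grab_frame('scene');save(s['image'],'s20.png',(240,140,340,220),7)
save(s['image'],'s20f.png')
save(grab_frame('side')['image'],'d20.png',(220,140,380,310),4)"
```

```text
t: 22.92
ee_pos: [0.5051, -0.1974, 0.1958]
orientation: [-0.257, 0.966, -0.035, 0.015]
contact_force: [1.4, -1.3, -0.8]
grip_width: 0.0823
(np.float64(243.5378877938535), np.float64(87.63618554544348))
(np.float64(304.3753039177383), np.float64(87.56475707554543))
(np.float64(274.0767566645726), np.float64(208.20941157346834))
```

View pics/s20.png

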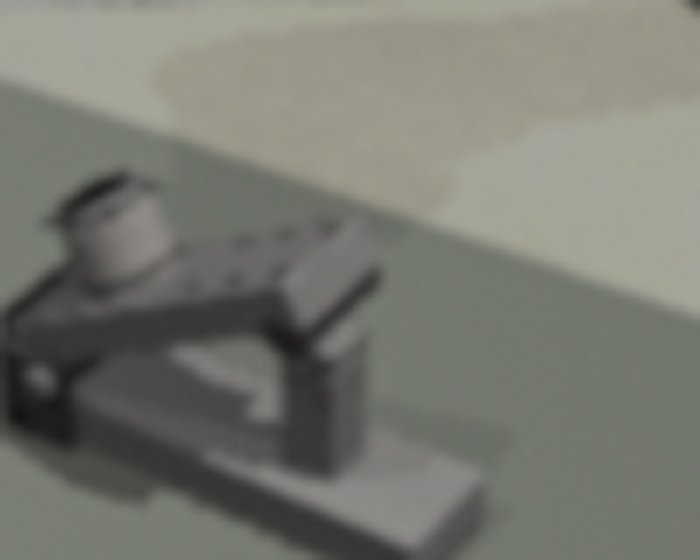

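View pics/w20.png

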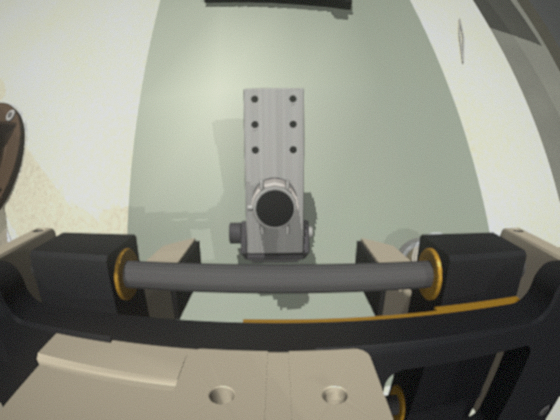

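View pics/d20.png

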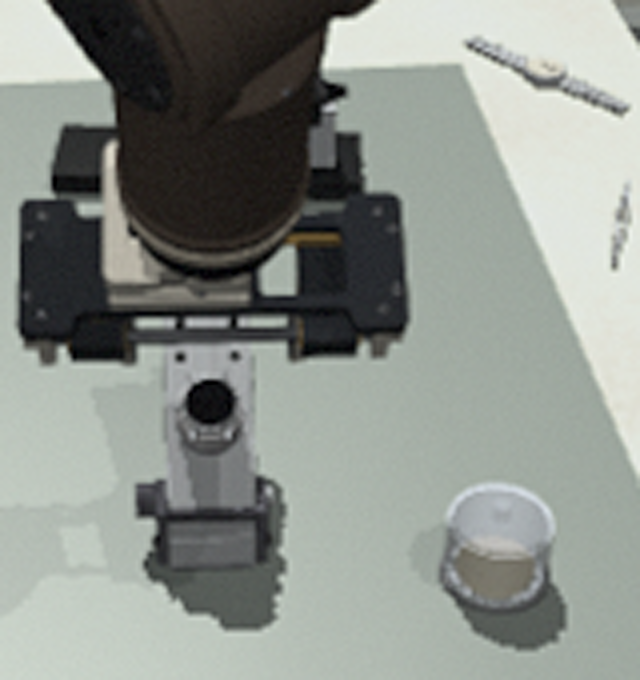

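```bash
python3 -c "
from h import *
th=np.radians(30)
p,M=tcp_plate(.125,.045,th,0);plan(p,M)"
```

```text
shift/0.4 [-0.0015 -0.2151  0.2796] turn/360 [-0.0005 -0.0005  0.0003] rows>= 4.0
tool y [-0.06  -0.864 -0.5  ] z [ 0.035  0.499 -0.866] t 23.0667
```

```bash
python3 -m crank '[[0.4,0,-0.08,0,0,0,0],[0.7,0,-0.17,0,0,0,0],[1,-0.0015,-0.215,0.06,0,0,0],[1,-0.0015,-0.215,0.15,0,0,0],[1,-0.0015,-0.215,0.22,0,0,0]]' 10; python3 -m crank '[[1,0,0,0.03,0,0,0],[1,0,0,0.05,0,0,0],[1,0,0,0.05,0,0,0]]'; python3 -c "
from h import *
th=np.radians(30)
p,M=tcp_plate(.125,.030,th,0);plan(p,M)
save(grab_frame('scene')['image'],'s21.png',(240,120,340,220),6)"
```

```text
t: 23.48
ee_pos: [0.5106, -0.0688, 0.1554]
orientation: [-0.261, 0.965, -0.031, 0.01]
contact_force: [-0.2, -0.0, -0.2]
grip_width: 0.0539
t: 23.73
ee_pos: [0.5113, -0.0613, 0.1382]
orientation: [-0.261, 0.965, -0.033, 0.009]
contact_force: [0.4, -0.6, 0.7]
grip_width: 0.0344
shift/0.4 [0.0023 0.0003 0.0423] turn/360 [-0.0007  0.0001  0.0002] rows>= 1.0
tool y [-0.06  -0.864 -0.5  ] z [ 0.035  0.499 -0.866] t 23.7333
```

View pics/s21.png

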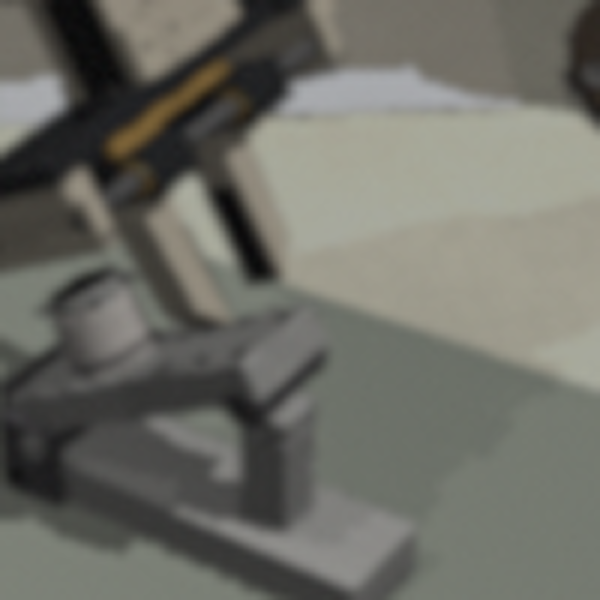

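```bash
python3 -m crank '[[1,0.002,0,0.012,0,0,0],[1,0.002,0,0.024,0,0,0],[1,0.002,0,0.034,0,0,0],[1,0.002,0,0.036,0,0,0],[1,0.002,0,0.036,0,0,0]]'; python3 t.py; python3 -m crank '[[1,0,0,0.003,0,0,0],[1,0,0,0.003,0,0,0]]'; python3 t.py
```

```text
t: 24.2
ee_pos: [0.5134, -0.0552, 0.127]
orientation: [-0.26, 0.965, -0.033, 0.01]
contact_force: [-0.6, 0.2, 0.4]
grip_width: 0.0008
pull -0.292607020758074 along tool -0.29284827628329213 lift -3.075070556222786 [-0.6  0.2  0.4] 24.2
t: 24.37
ee_pos: [0.5136, -0.0546, 0.1261]
orientation: [-0.26, 0.965, -0.033, 0.011]
contact_force: [0.4, -0.4, 0.5]
grip_width: 0.0004
pull -0.6318665385694737 along tool -0.630897882424729 lift -4.161996814394876 [ 0.4 -0.4  0.5] 24.3667
```

```bash
python3 -m crank '[[1,0,0,0.003,0,0,0],[1,0,0,0.005,0,0,0],[1,0,0,0.005,0,0,0]]'; python3 t.py;python3 -m crank '[[1,0,0,0.0025,0,0,0],[1,0,0,0.0025,0,0,0]]'; python3 t.py
```

```text
t: 24.62
ee_pos: [0.5137, -0.0536, 0.1243]
orientation: [-0.26, 0.965, -0.033, 0.011]
contact_force: [1.0, -0.6, 0.2]
grip_width: 0.0008
pull -0.46864243607499134 along tool -0.46708481795375373 lift -6.187715610189433 [ 1.  -0.6  0.2] 24.6167
t: 24.78
ee_pos: [0.5137, -0.0535, 0.1242]
orientation: [-0.26, 0.965, -0.033, 0.011]
contact_force: [-2.7, -2.6, 8.7]
grip_width: 0.0006
pull -8.88829753040982 along tool -8.889475361599786 lift -6.351624224440034 [-2.7 -2.6  8.7] 24.7833
```

```bash
python3 -m crank '[[1,0,0,0.001,0,0,0],[1,0,0,0.001,0,0,0],[1,0,0,0.001,0,0,0]]'; python3 t.py; python3 -m crank '[[1,0,0,-0.005,0,0,0],[1,0,0,-0.05,0,0,0],[1,0,0,-0.15,0,0,0],[1,0,0,-0.25,0,0,0],[1,0,0,-0.25,0,0,0]]';python3 -m crank '[[1,0,0,0,0,0,0],[1,0,0,0,0,0,0],[1,0,0,0,0,0,0]]'; python3 -c "
from h import *
s=grab_frame('scene');save(s['image'],'s22.png',(240,130,450,290),3.6)
S=lambda x,y:(240+x/3.6,130+y/3.6)
o=arm.get_obs();print(o['contact_force'],o['t'])
save(grab_frame('wrist')['image'],'w22.png')"
```

```text
t: 25.03
ee_pos: [0.5137, -0.0535, 0.1241]
orientation: [-0.26, 0.965, -0.033, 0.011]
contact_force: [-4.1, -4.9, 11.8]
grip_width: 0.0005
pull -12.866609215263443 along tool -12.874340204121056 lift -6.415569212694147 [-4.1 -4.9 11.8] 25.0333
t: 25.45
ee_pos: [0.512, -0.1086, 0.215]
orientation: [-0.258, 0.965, -0.035, 0.015]
contact_force: [0.7, -1.0, 0.3]
grip_width: 0.0004
t: 25.7
ee_pos: [0.5093, -0.1018, 0.2085]
orientation: [-0.261, 0.965, -0.033, 0.009]
contact_force: [-0.2, 0.5, 0.5]
grip_width: 0.0004
[-0.63856002  0.48922579 -0.25338222] 25.75
```

View pics/s22.png

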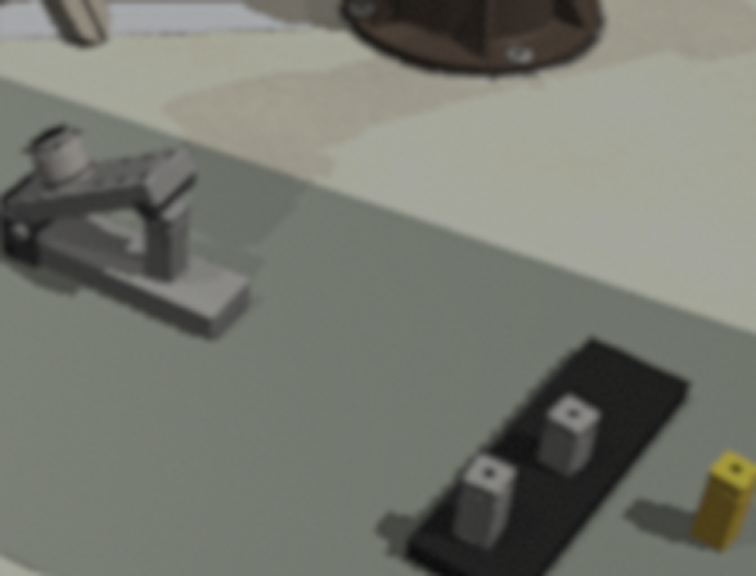

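View pics/w22.png

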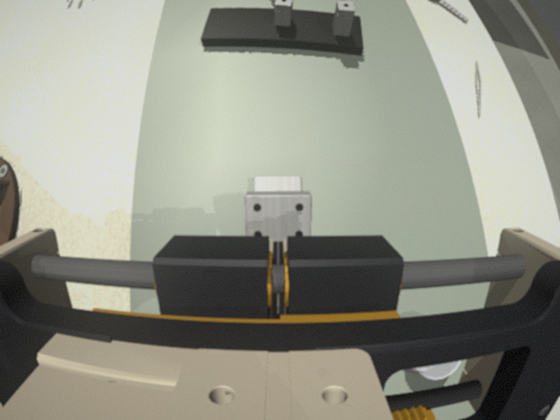

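The roll rests on the upright stack, the holder is down, the other stacks are where they were, and the tool is clear. I'm handing the job in.

```bash
python3 -c "
from rig import arm
print(arm.finish_job())"
```

```text
the job is handed in; nothing more can be done
None
```

The sine plate is set to 30° on the 63.5 mm stack, and the holder passed its tug. I handed the job in at about 26 s; no verdict is reported.

**What I did**
- I gripped the plate by its sides and swung it up to about 48.5°.
- I moved the 63.5 mm stack from the flat to the base, under the middle of the free roll.
- I lowered the plate in roughly 0.5 mm steps until the roll bore on the stack. The push at that point was about 14 N.
- I tugged the holder straight out of the plate at 10.3 N, which lifted it about 2.9 mm, and held it for over 0.6 s. I then set it back down and let go.

**Last checks**
- **Plate on the stack:** a 9 to 13 N press on the free end barely moved it (about 0.2 mm, including taking up contact). Left free, it would have given way at 2 to 5 N.
- **Angle:** I did not measure it directly. The plate's corners appeared within about 2 px of where a 30° plate should show.
- **Stack position:** about 38 mm along the base by the wrist camera, or about 41 mm by the coarser scene camera. It sits 2 to 5 mm off the middle, inside the limits either way.
- **Everything else:** the holder looked seated, and the other two stacks and the yellow one stood as before. The dust cover looked untouched. I did not look specifically at the loupe again, but the arm never worked near it. The robot was clear, with about zero force on the tool.

**Disagreements**
- When the roll met the stack, the tool read about 28°, not 30°. I put this down to the plate turning slightly in the finger pads.
- The tool often came to rest a few millimetres off the commanded position, which I corrected each time.

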